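Lock the demo camera onto the stall's anti-theft base

ROBOT

A 6-joint arm with a two-finger parallel gripper is mounted at the origin on the work surface. World frame = base frame: x ahead of the robot, y to its left, z up, the work surface at z = 0. Lengths are in m, angles in degrees, forces in N, time in s.
With the tool pointing down it reaches from about 0.3 to 0.75 m from the base axis. Payload 8.5 kg.
Tool frame: the origin (TCP) lies on the centre line of the jaws, within the pads' length; the fingertips stand env.tips_ahead ahead of it and the grasp point (between the pads) lies 8 mm behind it (env.tips_ahead is the distance from the TCP to the fingertips, in m); z points along the fingers, y is the direction in which the jaws open and shut (so a half turn about z gives the same grasp; the last joint's range is limited). The gripper opens to 85 mm and grips with 20 to 120 N. Pads are 22 mm wide; open, the fingers measure 114 mm over their backs; the gripper's body (76 mm by 85 mm) begins 54 mm behind the grasp point. The pads swing forward as they close: fully open they stand 13 mm farther back than shut.
Start: joints at [-12.336, 21.807, 74.336, -0, 83.858, -12.336], TCP at [0.55, 0, 0.242] pointing down, gripper open.
Joint ranges: [-178.18, 178.18], [-50.72, 133.34], [12.68, 142.11], [-81.47, 261.47], [9.98, 163.14], [-165.26, 165.26]. Speed limits (degrees/s): [136.94, 136.94, 180, 180, 180, 180].

INTERFACE

Orientations are given as a 3x3 rotation matrix whose columns are the frame's x, y, z axes.
In Python, from rig import env gives the robot as it stands.
- The arm moves only by the tool servo_tool, never from a script. Its argument "commands" is a list of rows, each an object with "linear": the shift along the tool's x, y, z in mm, a list of three; "angular": the turn, a rotation vector about the tool's x, y, z in degrees, a list of three; "gripper": the opening, from -1 (shut) to 1 (fully open). In form: [{"linear": [x, y, z], "angular": [rx, ry, rz], "gripper": gripper}, ...]. A call has 1 to 20 rows; each row is the pose to reach, as a shift and turn from the pose commanded when the call began, along the tool's axes at that moment; what a row does not reach only later rows make up. A row lasts 1/10 s, in which the tool goes at most 50 mm and 8.59 degrees, less where a joint would pass 70% of its speed; a pose out of reach is approached as far as the arm can. A call with a gripper value outside its range is refused whole. The fingers move at their own pace and stop on an object; "force" is the grip in N (left out, the last holds). Time passes only in rows, so rows that repeat a pose let the fingers close. It gives the time, the measured TCP pose, the force and the opening at its end, in the units of the state.
- env.observe(): the state, without advancing time (a new reading comes with each control period).
- env.get_image(name): name is "scene" or "side" or "wrist"; returns a dict with "frame" (384x512x3 uint8, blue, green, red), "fx", "fy", "cx", "cy" (pixels), "cam_to_world" (4x4, takes a point from camera to world coordinates); the wrist camera has in their place "T_tool_cam" (4x4, takes a point from camera to tool coordinates, whose origin is the TCP and whose axes are the flange's). Camera axes: x right, y up, looking along -z (the intrinsics and any distortion apply to the point x, -y, -z); pixel columns grow to the right and rows downward; lengths in m; the calibration is good to about 2 mm. A picture is of the moment at which its call begins: read the wrist's pose just before it. There is no depth.
- env.close_job(): hands the job in, once; it reports no verdict.
Trained networks look in a picture, given as the dict that the camera call returned (one of the last four; its "shot" number tells which), for a name from the list of things; names that differ only in an ending like _2 or _b are one class to them, and where a whole thing is asked for, a point or a joint stands for the part that bears it (a point fixed in the world has none). Each returns a list of dicts, best first, with "confidence" (0 to 1); they miss things now and then, are a little off and sometimes report something else, mostly with a low value. They report only what shows in the picture. A call takes as long as a camera call. They do not tell look-alikes from the thing itself.
- env.trace(picture, query): "pixels" (384x512 bool, what is visible of it) and "extent" ([left, top, right, bottom] in pixels, round what is visible of it).
The state is a dict: "time_s": time; "q": joint angles; "qvel": joint speeds; "joint_efforts": joint torques, N m; "position": TCP position; "tool_rot": TCP orientation; "ft_force": force on the tool from outside, world axes, zero at the start; "wrist_torque": the same for the moment, N m; "grip_width": finger opening in m.
Only numpy, scipy, OpenCV 4.12 (cv2) and the standard library are available. Lean on these libraries where they do the work, as an engineer would, in place of code of your own. Each camera call takes 0.05 s, during which the arm holds its last target.

TASK

Put the black demo camera on show and lock it: draw the base's bolt all the way back out of the way, lower the camera gently onto the base so that its plate goes over both the centre stud and the anti-twist pin and sits flat (lens on the pin's side), then push the bolt across, all the way home through the keeper loop on the camera's plate. Last, swing the red catch right round behind the bolt's knob and let go; leave the other goods on the table where they are and do not tip the camera over.

Things in the scene. Friction and masses are not known exactly. Their poses are not given: they have to be found in the camera images.
- camera_centre (a point): Black demo camera on a silver plate, loose, 0.36 to 0.59 kg. Point: half-way up (49 mm above the plate's underside) on the axis of the plate's stud hole; z up, x out of the lens, y to the keeper side. Plate 14 mm thick, x -30 to 40, y -58 to 80 mm. Body 36 mm deep (x +-18), 110 wide, top 76 mm above the underside. Round lens, 40 mm wide, stands 13 mm out, its top 62 mm above the underside.
- camera_hump (a point): The camera's viewfinder hump, the place to grip front to back: 36 mm deep along x (flush with the body's front and back), 46 mm wide, from 76 to 98 mm above the plate's underside. Point: its centre, 86 mm above the underside, straight over the stud hole.
- camera_pin_slot (a point): In the underside of the camera's plate, 26 mm from the stud hole towards the lens: the pin slot, 14 mm long in x, 11 mm wide. The stud hole at x 0, y 0 is round, 16 mm in diameter. Both are 14 mm deep. Point: centre of the slot's mouth, in the underside.
- keeper (a point): Brass keeper loop, an arch on the +y end of the camera's plate that the bolt must pass through; tunnel along y, 18 mm long, 22 mm wide, 20 mm high, roof 4 mm thick with its top 38 mm above the plate's underside. Point: centre of the tunnel, 71 mm from the stud hole, 24 mm above the underside.
- station: Grey anti-theft base fixed to the table: slab 12 mm thick, x -50 to 70, y -68 to 200 mm. Origin: on the table under the stud's axis, z up. Stud: steel, 12 mm wide, top at z 23. Pin: brass, 8 mm wide, at x 26, y 0, top at z 20. Both tapered. Seated camera: plate flat on the slab, axes parallel to these (lens +x, keeper +y), camera_centre at x 0, y 0, z 61 mm.
- bolt (a joint): Travel of the steel bolt in m: 0 = drawn right back, 0.036 = fully home (stop), its tip through the keeper of the seated camera. Moves along the base's -y. About 2.5 N friction, no spring; starts part-way across. 12 mm round, axis at x 0, z 35 mm of the base, in a guide block at y 82 to 108, 48 mm high, then two cheeks 41 mm high. Only knob and catch peg stand higher than 57 mm.
- bolt_knob (a point): Point on the axis of the bolt's upright black knob, 73 mm above the table. The knob is 16 mm in diameter, its top 88 mm above the table; push it on its sides, free from 57 mm above the table up. In the base's frame it is at x 0, y 156 mm when drawn back and y 120 mm when home.
- catch (a joint): Angle of the red catch in rad, anticlockwise from above: 0 = open, arm along the base's +y; 1.571 = shut (stop), arm along the base's -x, lying across just behind the bolt's knob. Vertical pivot at x 50, y 136 mm of the base. Light friction (about 1 N at the peg), no spring: stays where it is left.
- catch_peg (a point): Point on the axis of the red upright peg on the catch's arm, 50 mm from the pivot, 73 mm above the table. The peg is 12 mm in diameter, stands from 57 to 88 mm above the table; push it sideways.
- film_box_centre (a point): Centre of a yellow and black carton, 70 x 120 x 50 mm high: leave alone.
- red_carton_centre (a point): Centre of a red carton with a white band, 60 x 80 x 60 mm high: leave alone.
- lens_centre (a point): Centre of a black lens standing on end, 66 mm diameter, 78 mm high: leave alone.
- canister_centre (a point): Centre of a grey film canister with a green lid, 35 mm diameter, 54 mm high: leave alone.
- flash_centre (a point): Centre of a black flash unit on its foot, 55 x 75 x 116 mm high: leave alone.
- compact_centre (a point): Centre of a silver and blue compact camera without plate, 34 x 105 x 64 mm high plus its lens: leave alone.
Not all that is in view belongs to the job. Leave any green look-alike of the part that bears camera_centre alone.

How it is judged (in metres and radians):
On the way, in this order (a step that is already met when the one before it is completed fails the run):
1. the bolt is drawn right back (within 3 mm) (value of joint bolt below 0.003 m), for 0.1 s.
2. the camera sits flat over stud and pin, with the bolt still back (horizontal distance between camera_centre and station below 0.004 m and z of camera_centre in the frame of station between 0.058 and 0.0635 m and angle between camera_centre's own z axis and vertical below 0.05 rad and angle between the x axis of camera_centre and the x axis of station, either way round below 0.12 rad and value of joint bolt below 0.01 m), for 0.2 s.
3. the bolt is home through the keeper of the seated camera, the catch still open (horizontal distance between camera_centre and station below 0.004 m and z of camera_centre in the frame of station between 0.058 and 0.0635 m and angle between camera_centre's own z axis and vertical below 0.05 rad and angle between the x axis of camera_centre and the x axis of station, either way round below 0.12 rad and value of joint bolt above 0.033 m and value of joint catch below 1 rad), for 0.2 s.
4. the catch is shut behind the knob (value of joint bolt above 0.033 m and value of joint catch above 1.45 rad), for 0.2 s.
At the end, for the whole second after the job is handed in: Camera released, at rest, flat on the base over stud and pin (within 4 mm of the stud axis, 3 mm in height, 0.05 rad tilt, 0.12 rad turn), bolt within 3 mm of fully home through the keeper, red catch within 0.12 rad of its shut stop (all of step 4 and horizontal distance between camera_centre and station below 0.004 m and z of camera_centre in the frame of station between 0.058 and 0.0635 m and angle between camera_centre's own z axis and vertical below 0.05 rad and angle between the x axis of camera_centre and the x axis of station, either way round below 0.12 rad and linear speed of democam below 0.02 m/s and contact force between the fingers and democam below 0.2 N); the robot touches nothing.
It fails at once if the camera is dropped or slammed onto the base (horizontal distance between camera_centre and station below 0.03 m and z of camera_centre in the frame of station below 0.095 m and linear speed of democam above 0.4 m/s).
It fails at once if the camera is tipped over (angle between camera_centre's own z axis and vertical above 0.7 rad).
It fails at once if other goods are shifted by more than 30 mm (distance of any of film_box_centre, red_carton_centre, lens_centre, canister_centre, flash_centre, compact_centre from where it was at the start of the episode above 0.03 m).
It also fails if it takes over 72 s, if anything falls off the work surface, if the arm or the gripper's body presses on something with over 40 N, if the wrist force passes 120 N, or if a joint passes its speed limit or range.

## Working session

There is one attempt and no reset: what is moved stays moved. The work goes in short steps, Python scripts to look and compute and a tool call to move; the robot and the scene stay as the last step left them, time stands still between calls to the robot, and variables do not carry over. Pictures are saved under pics/ and viewed, and the job is handed in when it is done.

Besides the shell and the picture viewer there is one more tool, called after "Request:" as name([rows], argument=value, ...), one row to a line, values as JSON. servo_tool: Moves the arm, as the interface text tells. Its arguments: {"type":"object","properties":{"commands":{"type":"array","items":{"type":"object","properties":{"linear":{"type":"array","items":{"type":"number"}},"angular":{"type":"array","items":{"type":"number"}},"gripper":{"type":"number"}}}},"force":{"type":"number"}},"required":["commands"]}

```bash
ls; mkdir -p pics
python3 - <<'E'
from rig import env
import cv2,numpy as np,pickle
o=env.observe(); print({k:np.round(v,3).tolist() for k,v in o.items()}, env.tips_ahead)
d={}
for n in("scene","side","wrist"):
    p=env.get_image(n); d[n]=p; cv2.imwrite(f"pics/a_{n}.png",p["frame"])
    print(n,{k:(np.round(v,4).tolist()) for k,v in p.items() if k!="frame"})
pickle.dump(d,open("a.pkl","wb"))
E
```

```text
pics
{'time_s': 0.0, 'q': [-12.337, 21.842, 74.385, 0.001, 83.861, -12.335], 'qvel': [-0.054, -0.007, -0.027, -0.113, -0.037, 0.071], 'joint_efforts': [-0.001, -44.847, -23.129, -0.0, 0.005, 0.0], 'position': [0.55, 0.0, 0.242], 'tool_rot': [[0.0, 1.0, -0.001], [1.0, -0.0, 0.0], [0.0, -0.001, -1.0]], 'ft_force': [-0.304, -0.211, 0.457], 'wrist_torque': [0.015, -0.029, 0.012], 'grip_width': 0.085} 0.011
scene {'fx': 375.4273, 'fy': 375.4273, 'cx': 253.3725, 'cy': 190.9209, 'cam_to_world': [[0.4135, -0.7192, 0.5584, 1.2562], [0.9105, 0.3219, -0.2598, -0.3718], [0.0071, 0.6158, 0.7879, 1.1076], [0.0, 0.0, 0.0, 1.0]], 'shot': 1}
side {'fx': 464.9362, 'fy': 464.9362, 'cx': 253.4907, 'cy': 190.5157, 'cam_to_world': [[-0.9913, 0.0526, -0.1204, 0.377], [-0.1301, -0.5196, 0.8445, 1.058], [-0.0181, 0.8528, 0.5219, 0.7739], [0.0, 0.0, 0.0, 1.0]], 'shot': 2}
wrist {'fx': 331.5558, 'fy': 331.5558, 'cx': 253.0168, 'cy': 188.2049, 'T_tool_cam': [[-0.0008, 0.9628, 0.2703, 0.0685], [1.0, 0.001, -0.0006, -0.0006], [-0.0009, 0.2703, -0.9628, -0.1308], [0.0, 0.0, 0.0, 1.0]], 'shot': 3}
```

View pics/a_scene.png

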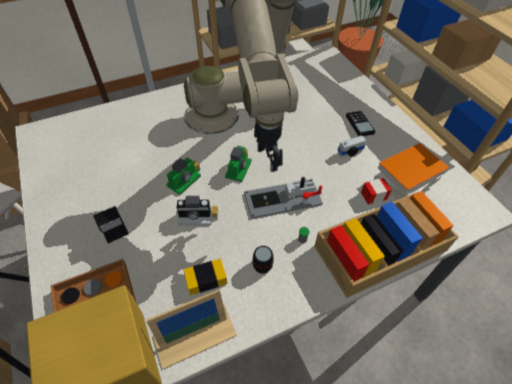

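View pics/a_side.png

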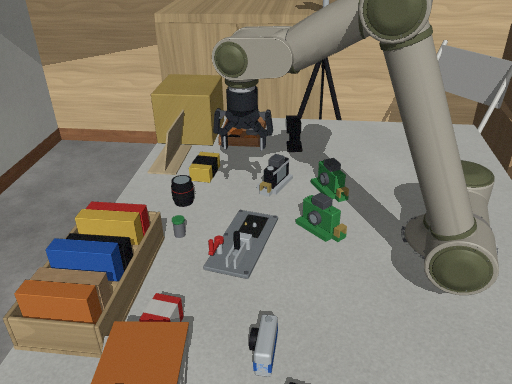

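View pics/a_wrist.png

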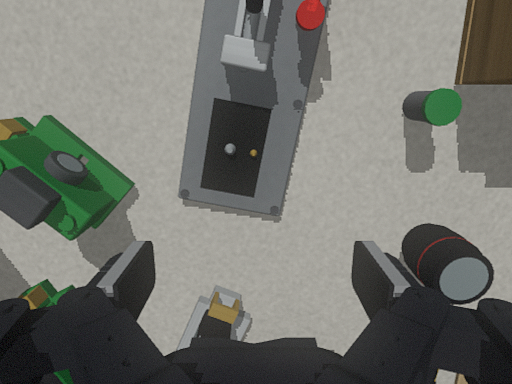

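```bash
cat > h.py <<'E'
import numpy as np,cv2,pickle
from rig import env
from scipy.optimize import least_squares
def shot(n,name=None):
    o=env.observe(); p=env.get_image(n)
    if n=="wrist":
        T=np.eye(4);T[:3,:3]=np.array(o["tool_rot"]);T[:3,3]=o["position"]
        p["W"]=T@np.array(p["T_tool_cam"])
    else: p["W"]=np.array(p["cam_to_world"])
    if name: cv2.imwrite(f"pics/{name}.png",p["frame"])
    return p
def proj(p,X):
    X=np.atleast_2d(X); c=(X-p["W"][:3,3])@p["W"][:3,:3]
    return np.c_[p["cx"]+p["fx"]*c[:,0]/-c[:,2], p["cy"]-p["fy"]*c[:,1]/-c[:,2]]
def ray(p,uv,z):
    u,v=uv; d=p["W"][:3,:3]@np.array([(u-p["cx"])/p["fx"],-(v-p["cy"])/p["fy"],-1.])
    o=p["W"][:3,3]; return o+d*(z-o[2])/d[2]
def place(x,y,yaw,P):
    c,s=np.cos(yaw),np.sin(yaw); P=np.atleast_2d(np.array(P,float))
    return np.c_[x+c*P[:,0]-s*P[:,1], y+s*P[:,0]+c*P[:,1], P[:,2]]
def fit(obs,x0):
    # obs: list of (pic, local pts mm, pixels)
    f=lambda t:np.concatenate([(proj(p,place(*t,np.array(L)/1000.))-np.array(uv)).ravel() for p,L,uv in obs])
    r=least_squares(f,x0,loss="soft_l1"); return r.x,f(r.x).reshape(-1,2)
E
python3 - <<'E'
from h import *
d=pickle.load(open("a.pkl","rb"))
# wrist with nominal start pose
p=d["wrist"];T=np.eye(4);T[:3,:3]=[[0,1,0],[1,0,0],[0,0,-1]];T[:3,3]=[.55,0,.242];p["W"]=T@p["T_tool_cam"]
t,r=fit([(p,[[0,0,23],[26,0,20],[-50,-68,12],[70,-68,12]],[[230,148],[253,153],[180,197],[281,217]])],[.5,.05,-.1])
print("station",t,np.degrees(t[2]),r.round(1).tolist())
p=d["scene"];p["W"]=np.array(p["cam_to_world"])
for q in ["camera_centre","camera_hump","keeper","station","bolt_knob","catch_peg","canister_centre","lens_centre","compact_centre","flash_centre","film_box_centre","red_carton_centre"]:
    for n in("scene","side"):
        try:print(q,n,[(round(x["confidence"],2),np.round(x["extent"]).tolist()) for x in env.trace(d[n],q)])
        except Exception as e: print(q,e)
print("cam approx",ray(p,(195,203),.08),ray(p,(213,212),.03))
E
```

```text
station [ 0.52557049  0.01382361 -0.18719449] -10.725454156788404 [[0.3, 0.7], [1.4, -0.3], [-2.3, 0.5], [-0.3, -1.2]]
camera_centre scene [(0.94, [224.0, 147.0, 253.0, 181.0]), (0.92, [164.0, 156.0, 197.0, 190.0]), (0.87, [177.0, 191.0, 221.0, 227.0])]
camera_centre side [(0.96, [260.0, 153.0, 295.0, 197.0]), (0.87, [295.0, 193.0, 350.0, 244.0]), (0.72, [311.0, 157.0, 350.0, 203.0]), (0.4, [171.0, 174.0, 192.0, 204.0])]
camera_hump scene [(0.91, [228.0, 147.0, 250.0, 181.0]), (0.82, [179.0, 189.0, 220.0, 224.0]), (0.6, [166.0, 159.0, 200.0, 193.0]), (0.54, [184.0, 258.0, 228.0, 296.0])]
camera_hump side [(0.8, [297.0, 192.0, 347.0, 241.0]), (0.78, [311.0, 156.0, 347.0, 198.0]), (0.67, [258.0, 151.0, 292.0, 198.0]), (0.63, [169.0, 173.0, 191.0, 206.0])]
keeper scene [(0.83, [176.0, 195.0, 216.0, 226.0]), (0.64, [167.0, 158.0, 201.0, 196.0]), (0.62, [222.0, 144.0, 252.0, 182.0])]
keeper side [(0.71, [307.0, 157.0, 352.0, 205.0]), (0.67, [297.0, 192.0, 348.0, 242.0]), (0.59, [258.0, 156.0, 294.0, 197.0])]
station scene [(0.86, [242.0, 179.0, 321.0, 217.0])]
station side [(0.93, [202.0,
[... 640 characters left out ...]
58.0]), (0.56, [96.0, 205.0, 130.0, 245.0])]
compact_centre side [(0.61, [249.0, 314.0, 278.0, 378.0]), (0.18, [190.0, 151.0, 221.0, 182.0])]
flash_centre scene [(0.7, [98.0, 207.0, 130.0, 243.0])]
flash_centre side [(0.69, [284.0, 116.0, 299.0, 153.0])]
film_box_centre scene [(0.74, [184.0, 258.0, 228.0, 297.0])]
film_box_centre side [(0.93, [188.0, 150.0, 222.0, 183.0]), (0.4, [202.0, 209.0, 275.0, 279.0])]
red_carton_centre scene [(0.67, [358.0, 180.0, 389.0, 203.0]), (0.67, [337.0, 132.0, 366.0, 157.0])]
red_carton_centre side [(0.67, [235.0, 231.0, 243.0, 254.0]), (0.58, [140.0, 292.0, 183.0, 322.0])]
cam approx [ 0.49456197 -0.23475563  0.08      ] [ 0.52001411 -0.18356529  0.03      ]
```

Request:
servo_tool([
  {"linear": [40, 0, 0], "angular": [0, 0, 5]},
  {"linear": [80, 0, 0], "angular": [0, 0, 10.7]},
  {"linear": [80, 0, 0], "angular": [0, 0, 10.7]},
  {"linear": [80, 0, 0], "angular": [0, 0, 10.7]},
])

```text
validation failed for argument at $.co...
```

Run:
```python
from h import *
p=shot("wrist","b"); pickle.dump(p,open("b.pkl","wb")); o=env.observe(); print(o["time_s"],o["position"],o["tool_rot"])
im=cv2.resize(p["frame"],(800,600),interpolation=cv2.INTER_CUBIC)
cv2.imwrite("pics/b2.png",im)
for q in ["bolt_knob","catch_peg"]:print(q,[(x["confidence"],x["extent"]) for x in env.trace(p,q)])
```

```text
1.4 [ 5.49975661e-01 -4.67382772e-06  2.42308884e-01] [[ 2.04945195e-05  9.99999999e-01 -2.86250800e-05]
 [ 9.99999999e-01 -2.04934382e-05  3.77724659e-05]
 [ 3.77718793e-05 -2.86258541e-05 -9.99999999e-01]]
bolt_knob [(0.57, [242.1, 0.0, 260.8, 43.4]), (0.21, [176.7, 282.7, 250.4, 350.8])]
catch_peg []
```

View pics/b2.png

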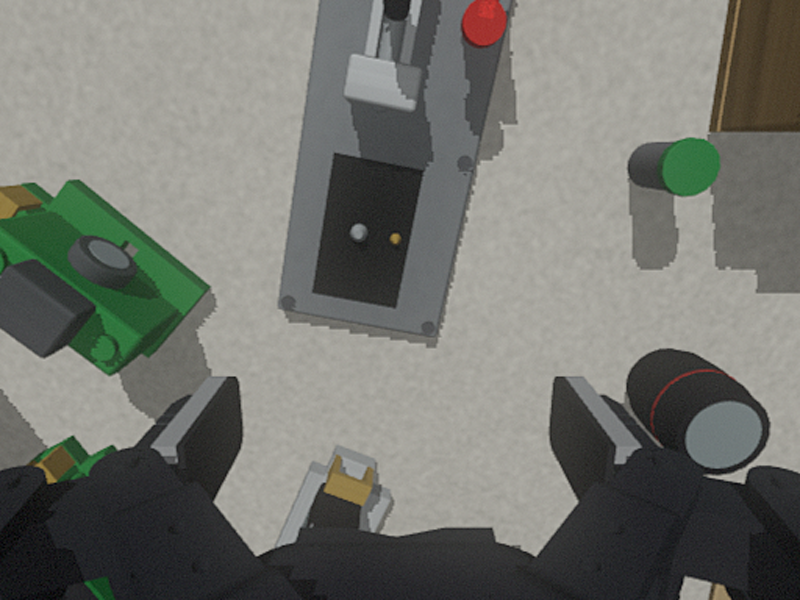

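The command needs the gripper field, so I'll add it.

Request:
servo_tool([
  {"linear": [40, 0, 0], "angular": [0, 0, 5], "gripper": -1},
  {"linear": [80, 0, 0], "angular": [0, 0, 10.7], "gripper": -1},
  {"linear": [80, 0, 0], "angular": [0, 0, 10.7], "gripper": -1},
  {"linear": [80, 0, 0], "angular": [0, 0, 10.7], "gripper": -1},
  {"linear": [80, 0, 0], "angular": [0, 0, 10.7], "gripper": -1},
], force=30)

```text
time_s: 2.0
position: [0.5501, 0.0794, 0.2423]
tool_rot: [[0.185, 0.983, -0.0], [0.983, -0.185, -0.0], [-0.0, 0.0, -1.0]]
ft_force: [-0.1, -1.6, 0.8]
grip_width: 0.0122
```

Run:
```python
from h import *
p=shot("wrist","c"); pickle.dump(p,open("c.pkl","wb")); o=env.observe(); print(o["time_s"],o["position"],o["tool_rot"],o["grip_width"],o["ft_force"])
im=cv2.resize(p["frame"],(800,600),interpolation=cv2.INTER_CUBIC)
cv2.imwrite("pics/c2.png",im)
```

```text
2.05 [0.5500748  0.07915623 0.24228388] [[ 1.86165197e-01  9.82518455e-01 -7.24433318e-05]
 [ 9.82518441e-01 -1.86165206e-01 -1.68923473e-04]
 [-1.79456858e-04 -3.97292378e-05 -9.99999983e-01]] 0.004914863586592868 [ 0.0636705  -0.25323078 -0.06861525]
```

View pics/c2.png

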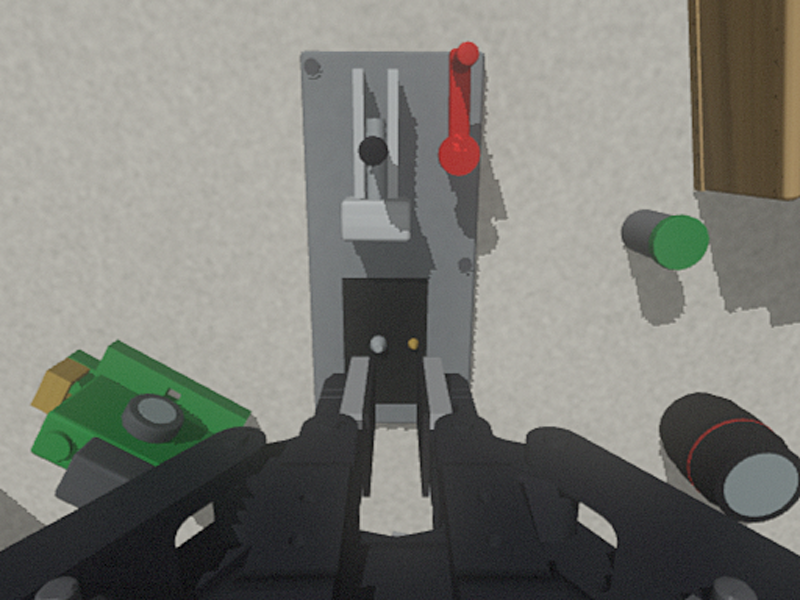

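Run:
```python
from h import *
p=pickle.load(open("c.pkl","rb")); d=pickle.load(open("a.pkl","rb"))
q=d["wrist"];T=np.eye(4);T[:3,:3]=[[0,1,0],[1,0,0],[0,0,-1]];T[:3,3]=[.55,0,.242];q["W"]=T@q["T_tool_cam"]
s=512/800
A=(p,[[-50,200,12],[70,200,12],[0,0,22],[26,0,19]],np.array([[302,53],[484,54],[378,343],[413,343]])*s)
B=(q,[[0,0,22],[26,0,19],[-50,-68,12],[70,-68,12]],np.array([[359,233],[396,239],[279,309],[437,340]])*s)
for o in([A],[B],[A,B]):
    t,r=fit(o,[.52,.01,-.18]);print(t,np.degrees(t[2]),r.round(1).tolist())
R=np.array([[np.cos(t[2]),-np.sin(t[2])],[np.sin(t[2]),np.cos(t[2])]])
for n,uv,z in(("knob",(372,150),.088),("peg",(468,53),.088)):
    w=ray(p,np.array(uv)*s,z); print(n,w,(w[:2]-t[:2])@R)
o=env.observe()
print("tcp local",(np.array(o["position"])[:2]-t[:2])@R, np.degrees(np.arctan2(o["tool_rot"][1][0],o["tool_rot"][0][0])))
```

```text
[ 0.52372449  0.01108981 -0.19346585] -11.084776790413859 [[-1.9, -1.0], [1.6, -0.9], [-0.2, 4.2], [0.2, 3.3]]
[ 0.52508093  0.01305377 -0.1924554 ] -11.02688192935251 [[0.2, 0.2], [0.5, 0.4], [-1.6, 0.1], [0.3, -0.9]]
[ 0.52466369  0.01283058 -0.19056342] -10.918479464644864 [[-2.0, -2.9], [1.7, -3.1], [0.3, 2.6], [0.8, 1.7], [-0.2, 0.4], [0.1, 0.6], [-1.8, 0.4], [0.0, -0.8]]
knob [0.5501126  0.14828078 0.088     ] [-0.00066769  0.13781857]
peg [0.607172  0.1855587 0.088    ] [0.04829791 0.18522941]
tcp local [0.01238823 0.06993818] 79.27092635066143
```

Request:
servo_tool([
  {"linear": [40, -12, 30], "angular": [0, 0, 0], "gripper": -1},
  {"linear": [40, -12, 80], "angular": [0, 0, 0], "gripper": -1},
  {"linear": [40, -12, 120], "angular": [0, 0, 0], "gripper": -1},
  {"linear": [40, -12, 150], "angular": [0, 0, 0], "gripper": -1},
  {"linear": [40, -12, 169], "angular": [0, 0, 0], "gripper": -1},
  {"linear": [40, -12, 169], "angular": [0, 0, 0], "gripper": -1},
])

```text
time_s: 2.65
position: [0.5446, 0.1206, 0.071]
tool_rot: [[0.187, 0.982, -0.005], [0.982, -0.187, -0.0], [-0.001, -0.005, -1.0]]
ft_force: [1.6, -0.3, 0.1]
grip_width: -0.0003
```

Run:
```python
from h import *
p=shot("wrist","d2"); pickle.dump(p,open("d.pkl","wb"))
p=shot("side"); cv2.imwrite("pics/d_side.png",cv2.resize(p["frame"][180:300,170:330],(800,600),interpolation=cv2.INTER_CUBIC))
```

```text
(no output)
```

View pics/d2.png

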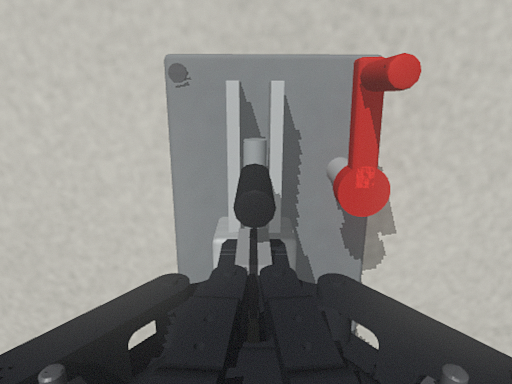

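View pics/d_side.png

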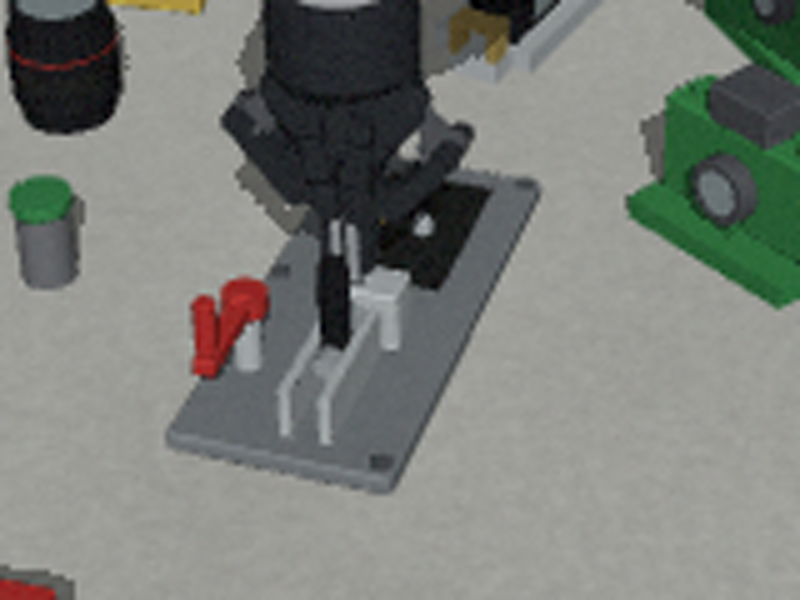

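The wrist picture shows the knob (255,200) centred ahead of the closed fingers. I'll push it back along tool +x.

Request:
servo_tool([
  {"linear": [4, 0, 0], "angular": [0, 0, 0], "gripper": -1},
  {"linear": [8, 0, 0], "angular": [0, 0, 0], "gripper": -1},
  {"linear": [12, 0, 0], "angular": [0, 0, 0], "gripper": -1},
  {"linear": [16, 0, 0], "angular": [0, 0, 0], "gripper": -1},
  {"linear": [20, 0, 0], "angular": [0, 0, 0], "gripper": -1},
  {"linear": [22, 0, 0], "angular": [0, 0, 0], "gripper": -1},
  {"linear": [24, 0, 0], "angular": [0, 0, 0], "gripper": -1},
  {"linear": [24, 0, 0], "angular": [0, 0, 0], "gripper": -1},
])

```text
time_s: 3.55
position: [0.55, 0.1455, 0.0732]
tool_rot: [[0.186, 0.983, -0.0], [0.983, -0.186, 0.0], [0.0, -0.0, -1.0]]
ft_force: [-0.4, -0.2, -1.2]
grip_width: 0.0001
```

Request:
servo_tool([
  {"linear": [2, 0, 0], "angular": [0, 0, 0], "gripper": -1},
  {"linear": [3, 0, 0], "angular": [0, 0, 0], "gripper": -1},
])

```text
time_s: 3.75
position: [0.5503, 0.1473, 0.0731]
tool_rot: [[0.185, 0.983, -0.001], [0.983, -0.185, -0.002], [-0.002, -0.001, -1.0]]
ft_force: [-1.8, -11.2, 1.9]
grip_width: 0.0001
```

Request:
servo_tool([
  {"linear": [1, 0, 0], "angular": [0, 0, 0], "gripper": -1},
  {"linear": [2, 0, 0], "angular": [0, 0, 0], "gripper": -1},
])

```text
time_s: 3.95
position: [0.5504, 0.1475, 0.0731]
tool_rot: [[0.185, 0.983, -0.003], [0.983, -0.185, -0.005], [-0.006, -0.002, -1.0]]
ft_force: [-4.1, -20.6, 4.2]
grip_width: 0.0002
```

Run:
```python
from h import *
p=shot("wrist","e"); pickle.dump(p,open("e.pkl","wb"));o=env.observe();print(o["position"],o["ft_force"])
```

```text
[0.55038183 0.1474756  0.07314595] [ -3.16148358 -17.29373937   4.16860624]
```

View pics/e.png

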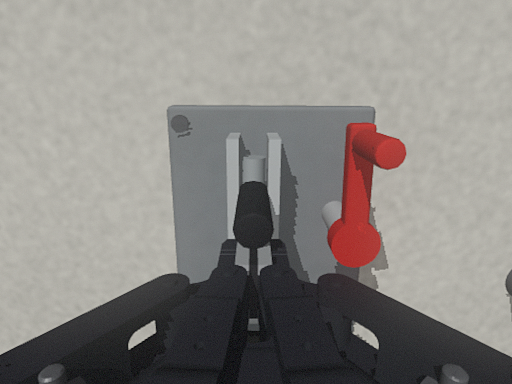

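Request:
servo_tool([
  {"linear": [-8, 0, 0], "angular": [0, 0, 0], "gripper": -1},
  {"linear": [-8, 0, -45], "angular": [0, 0, 0], "gripper": -1},
  {"linear": [-40, 0, -90], "angular": [0, 0, 0], "gripper": 1},
  {"linear": [-70, 10, -130], "angular": [0, 0, 0], "gripper": 1},
  {"linear": [-110, 15, -160], "angular": [0, 0, 0], "gripper": 1},
  {"linear": [-155, 19, -180], "angular": [0, 0, 0], "gripper": 1},
  {"linear": [-200, 19, -190], "angular": [0, 0, 0], "gripper": 1},
  {"linear": [-245, 19, -195], "angular": [0, 0, 0], "gripper": 1},
  {"linear": [-290, 19, -195], "angular": [0, 0, 0], "gripper": 1},
  {"linear": [-335, 19, -195], "angular": [0, 0, 0], "gripper": 1},
  {"linear": [-370, 19, -195], "angular": [0, 0, 0], "gripper": 1},
  {"linear": [-370, 19, -195], "angular": [0, 0, 0], "gripper": 1},
  {"linear": [-370, 19, -195], "angular": [0, 0, 0], "gripper": 1},
  {"linear": [-370, 19, -195], "angular": [0, 0, 0], "gripper": 1},
])

```text
time_s: 5.4
position: [0.5012, -0.2159, 0.2683]
tool_rot: [[0.185, 0.983, 0.0], [0.983, -0.185, 0.001], [0.001, -0.0, -1.0]]
ft_force: [0.6, 0.5, 0.2]
grip_width: 0.0855
```

Run:
```python
from h import *
p=shot("wrist","f"); pickle.dump(p,open("f.pkl","wb"));o=env.observe();print(o["time_s"],o["position"],o["tool_rot"])
cv2.imwrite("pics/f2.png",cv2.resize(p["frame"],(800,600),interpolation=cv2.INTER_CUBIC))
s=shot("side");s2=shot("scene"); pickle.dump((s,s2),open("f_s.pkl","wb"))
cv2.imwrite("pics/f_side.png",cv2.resize(s["frame"][200:290,190:310],(800,600),interpolation=cv2.INTER_CUBIC))
```

```text
5.45 [ 0.50126787 -0.21580935  0.2683717 ] [[ 1.84089003e-01  9.82909560e-01  1.90596029e-04]
 [ 9.82909481e-01 -1.84089068e-01  4.09058115e-04]
 [ 4.37153777e-04  1.12035543e-04 -9.99999898e-01]]
```

View pics/f2.png

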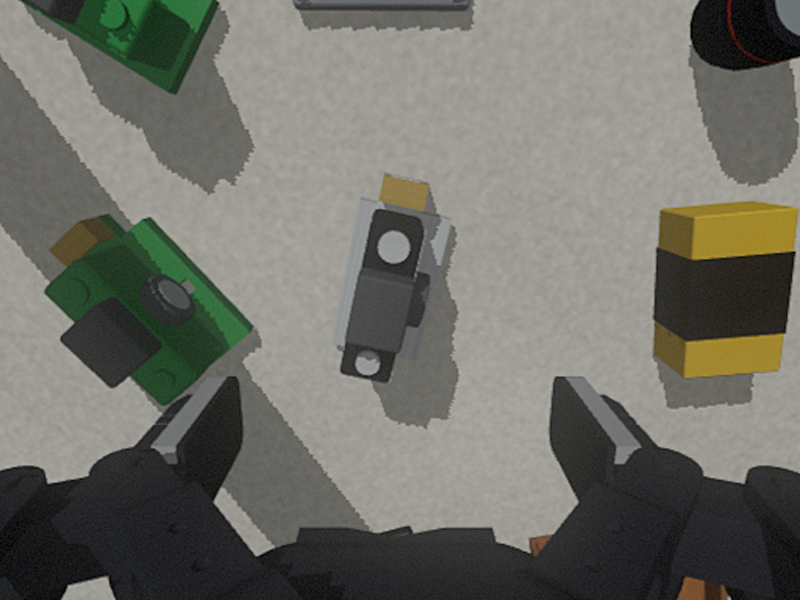

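View pics/f_side.png

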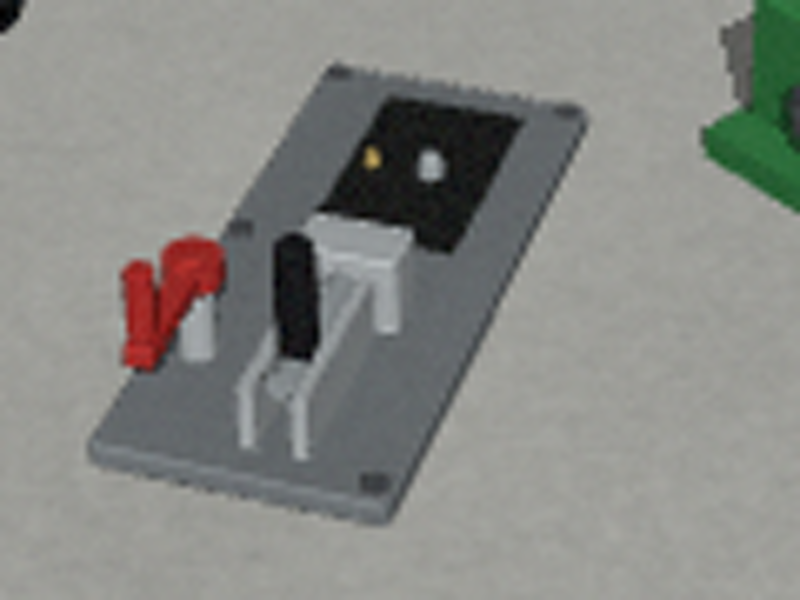

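Candidates (800 px picture): green at (110,320), green at (110,20), and the black-on-silver one with brass keeper at (380,310). The last fits the description. Here is an enlarged crop to confirm it.

Run:
```python
from h import *
p=pickle.load(open("f.pkl","rb"))
cv2.imwrite("pics/f3.png",cv2.resize(p["frame"][105:255,200:310],(440,600),interpolation=cv2.INTER_CUBIC))
```

```text
(no output)
```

View pics/f3.png

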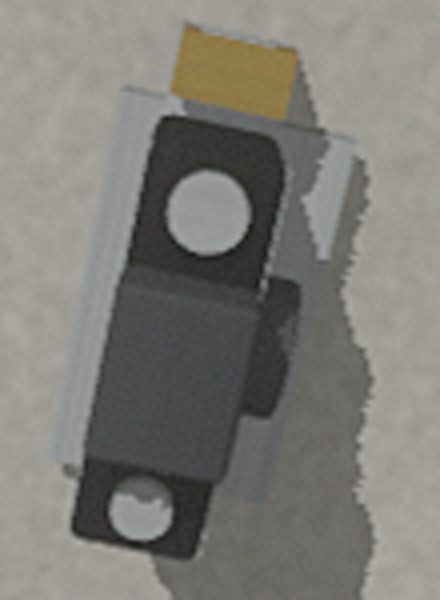

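Run:
```python
from h import *
p=pickle.load(open("f.pkl","rb"))
L=[[-18,23,98],[18,23,98],[-18,-23,98],[18,-23,98],[0,80,38],[0,62,38]]
uv=np.array([[118,293],[256,316],[84,462],[220,482],[241,40],[229,106]])/4+[200,105]
# also fit in scene+side via rough? wrist only
t,r=fit([(p,L,uv)],[.49,-.23,-.2]);print(t,np.degrees(t[2]),r.round(1).tolist())
t2,r=fit([(p,L[:4],uv[:4])],[.49,-.23,-.2]);print(t2,np.degrees(t2[2]),r.round(1).tolist())
for P in([-30,58,14],[40,58,14],[-30,-58,14]): print(P,(proj(p,place(*t,np.array(P)/1000.))-[200,105])*4)
o=env.observe();R=np.array(o["tool_rot"]);pos=np.array(o["position"])
print("delta tool",R.T@(np.r_[t[:2],.094]-pos)*1000,"tool yaw",np.degrees(np.arctan2(R[1,0],R[0,0]))-90)
for n,pp in zip(("side","scene"),pickle.load(open("f_s.pkl","rb"))):
    q=proj(pp,place(*t,np.array(L)/1000.)); im=pp["frame"].copy(); 
    c=q.mean(0).astype(int); x,y=c-[40,30]
    im=cv2.resize(im[y:y+60,x:x+80],(800,600),interpolation=cv2.INTER_CUBIC)
    for a in q: cv2.circle(im,tuple(((a-[x,y])*10+5).astype(int)),5,(0,0,255),2)
    cv2.imwrite(f"pics/g_{n}.png",im)
```

```text
[ 0.48566452 -0.24356784 -0.40757544] -23.352352747625364 [[-0.3, -2.8], [2.7, -0.4], [-1.3, 0.0], [0.9, 2.6], [0.0, 0.2], [-0.7, 0.3]]
[ 0.48527035 -0.24377214 -0.39337538] -22.538748757945005 [[-1.1, -2.3], [2.1, -0.4], [-1.4, 0.6], [0.9, 2.7]]
[-30, 58, 14] [[120.14392702  88.98566706]]
[40, 58, 14] [[356.65664431 142.58295089]]
[-30, -58, 14] [[ 44.82520712 458.8867301 ]]
delta tool [-30.0799333  -10.2860952  174.43265462] tool yaw -10.603471948209574
```

View pics/g_side.png

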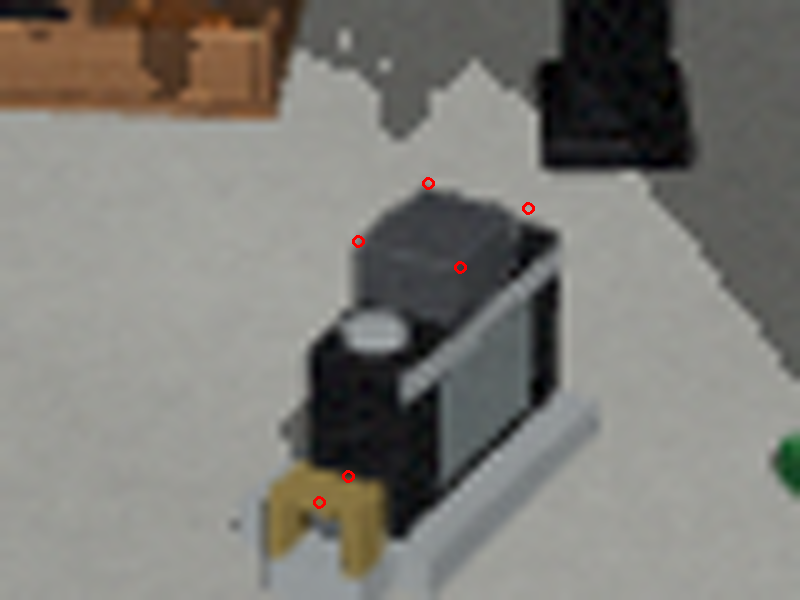

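View pics/g_scene.png

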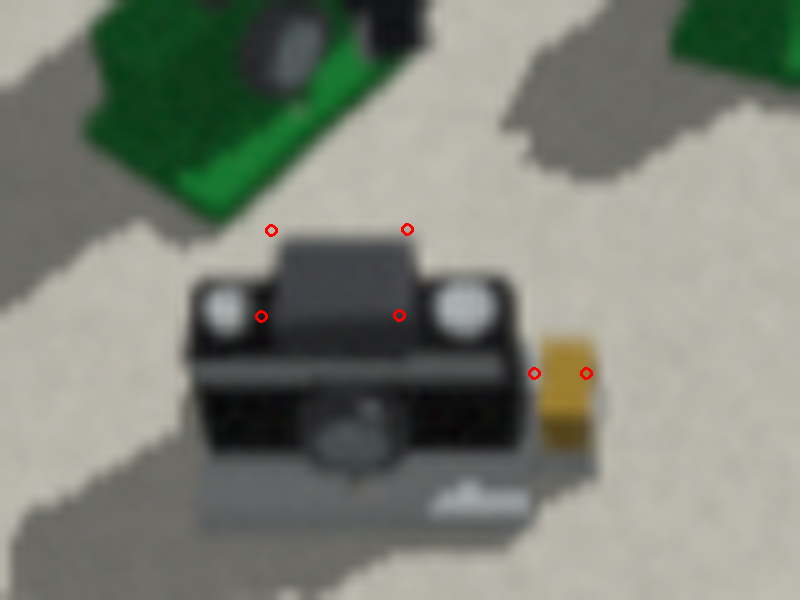

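Confirmed: black body, silver plate, brass keeper at the top and lens to the right. I'll descend over the hump, open, and stop at grasp height.

Request:
servo_tool([
  {"linear": [-15, -5, 40], "angular": [0, 0, 6], "gripper": 1},
  {"linear": [-30, -9, 80], "angular": [0, 0, 12], "gripper": 1},
  {"linear": [-30, -9, 115], "angular": [0, 0, 12.5], "gripper": 1},
  {"linear": [-30, -9, 145], "angular": [0, 0, 12.5], "gripper": 1},
  {"linear": [-30, -9, 170], "angular": [0, 0, 12.5], "gripper": 1},
  {"linear": [-30, -9, 182], "angular": [0, 0, 12.5], "gripper": 1},
  {"linear": [-30, -9, 189], "angular": [0, 0, 12.5], "gripper": 1},
  {"linear": [-30, -9, 189], "angular": [0, 0, 12.5], "gripper": 1},
])

```text
time_s: 6.35
position: [0.4868, -0.2447, 0.0794]
tool_rot: [[0.393, 0.919, 0.0], [0.919, -0.393, 0.0], [0.0, -0.0, -1.0]]
ft_force: [-0.1, 0.4, -0.1]
grip_width: 0.0854
```

Run:
```python
from h import *
p=shot("wrist","i"); pickle.dump(p,open("i.pkl","wb"));o=env.observe();print(o["time_s"],o["position"],o["ft_force"])
```

```text
6.4 [ 0.4869905  -0.24493441  0.08003216] [ 0.01112472  0.09682768 -0.32520481]
```

View pics/i.png

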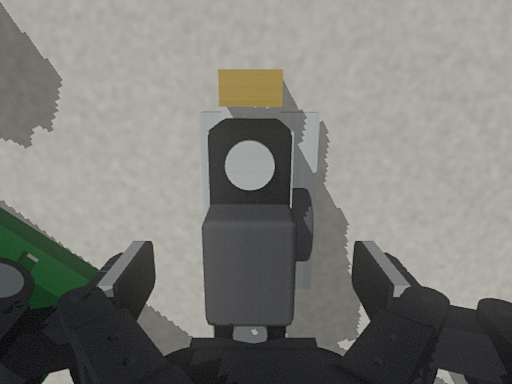

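Request:
servo_tool([
  {"linear": [0, 0, 0], "angular": [0, 0, 0], "gripper": -1},
  {"linear": [0, 0, 0], "angular": [0, 0, 0], "gripper": -1},
  {"linear": [0, 0, 0], "angular": [0, 0, 0], "gripper": -1},
  {"linear": [0, 0, 0], "angular": [0, 0, 0], "gripper": -1},
  {"linear": [0, 0, 0], "angular": [0, 0, 0], "gripper": -1},
  {"linear": [0, 0, 0], "angular": [0, 0, 0], "gripper": -1},
  {"linear": [0, 0, 0], "angular": [0, 0, 0], "gripper": -1},
], force=45)

```text
time_s: 7.1
position: [0.4866, -0.2449, 0.0798]
tool_rot: [[0.394, 0.919, 0.0], [0.919, -0.394, -0.0], [-0.0, 0.001, -1.0]]
ft_force: [-1.7, 1.4, 5.3]
grip_width: 0.0353
```

Run:
```python
from h import *
p=shot("wrist","j"); pickle.dump(p,open("j.pkl","wb"));o=env.observe();print(o["time_s"],o["position"],o["ft_force"],o["grip_width"],o["tool_rot"])
L=[[-18,23,98],[18,23,98],[-18,-23,98],[18,-23,98],[0,80,38],[0,62,38],[-30,58,14],[40,58,14],[-30,-58,14]]
cv2.imwrite("pics/j2.png",cv2.resize(p["frame"][40:340,130:380],(500,600),interpolation=cv2.INTER_CUBIC))
```

```text
7.15 [ 0.48659937 -0.24491893  0.07978767] [-1.71506214  1.87320055  5.02195062] 0.035450411672125204 [[ 3.93943175e-01  9.19134709e-01  4.02030478e-04]
 [ 9.19134779e-01 -3.93943042e-01 -3.71898990e-04]
 [-1.83448161e-04  5.16027263e-04 -9.99999850e-01]]
```

View pics/j2.png

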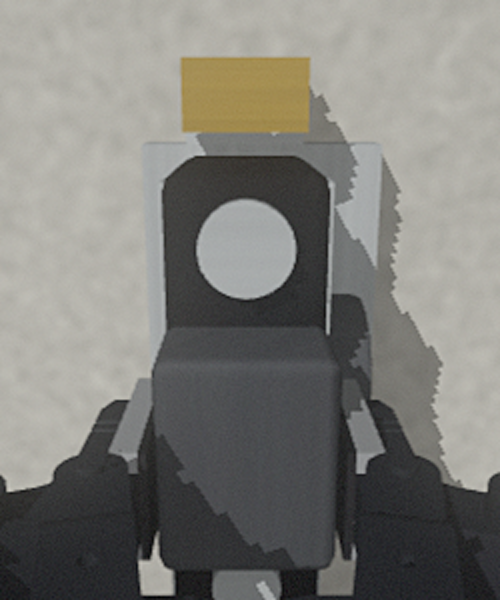

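Run:
```python
from h import *
for n,(x,y,w,h) in dict(e=(150,90,260,195),d=(150,40,300,225),c=(180,20,160,260)).items():
    p=pickle.load(open(n+".pkl","rb")); k=3 if n!="c" else 2.3
    cv2.imwrite(f"pics/z_{n}.png",cv2.resize(p["frame"][y:y+h,x:x+w],(int(w*800/300) if n!="c" else 369,int(h*800/300) if n!="c" else 600),interpolation=cv2.INTER_CUBIC))
```

```text
(no output)
```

View pics/z_e.png

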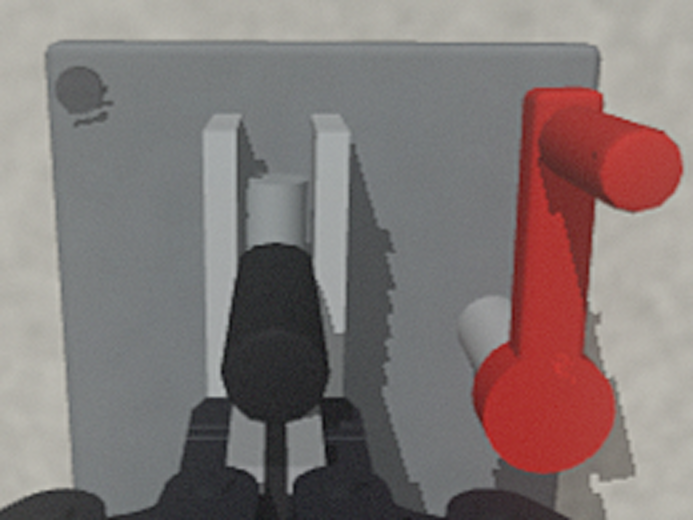

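View pics/z_d.png

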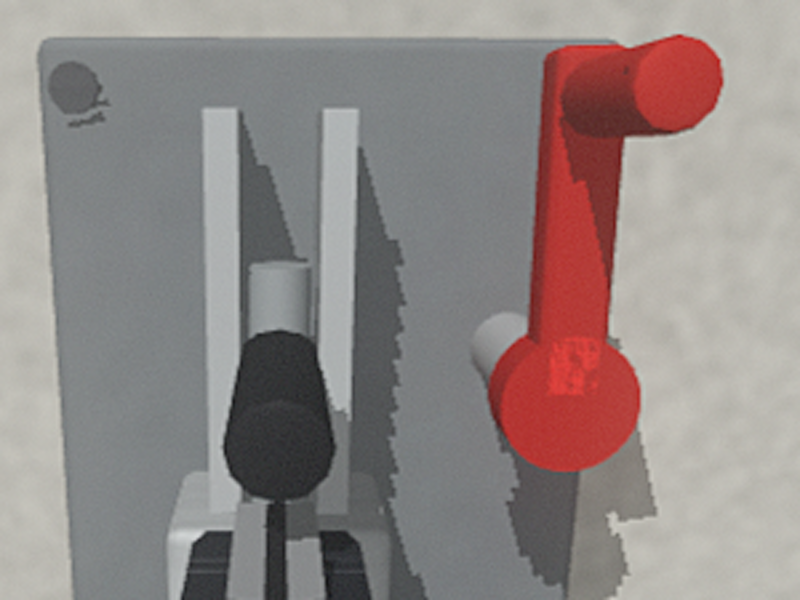

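View pics/z_c.png

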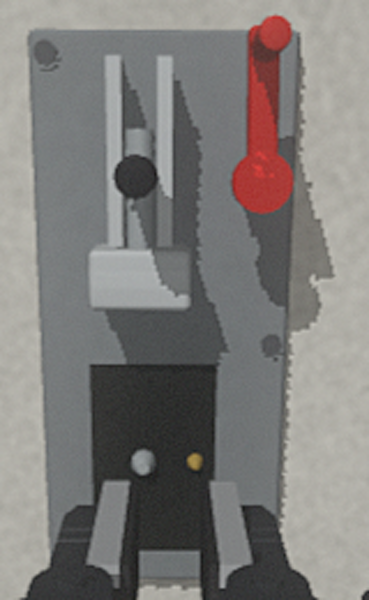

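```bash
cat > ba.py <<'E'
from h import *
from scipy.spatial.transform import Rotation as Ro
P={n:pickle.load(open(n+".pkl","rb")) for n in "cdej"}
d=pickle.load(open("a.pkl","rb"))["wrist"];T=np.eye(4);T[:3,:3]=[[0,1,0],[1,0,0],[0,0,-1]];T[:3,3]=[.55,0,.2423];d["W"]=T@d["T_tool_cam"];P["a"]=d
S=dict(e=(.375,150,90),d=(.375,150,40),c=(.4335,180,20),a=(.64,0,0),j=(.5,130,40))
# img,(x,y,z | 'k','u'),uv,weight
O=[("e",(0,156,88),(276,376),1),("e",(50,186,88),(642,168),1),("e",(-50,200,12),(46,41),.4),("e",(70,200,12),(600,43),.4),("e",(0,"u",41),(277,116),1),
("d",(0,"k",88),(280,450),1),("d",(50,186,88),(678,85),1),("d",(-50,200,12),(39,39),.4),("d",(0,"u",41),(281,108),1),
("c",(0,0,22.5),(143,461),1),("c",(26,0,19.5),(195,461),1),("c",(0,"k",88),(135,176),1),("c",(50,186,88),(275,33),1),("c",(-50,200,12),(29,30),.4),("c",(70,200,12),(299,32),.4),("c",(0,"u",41),(139,56),1),
("a",(0,0,22.5),(359,233),1),("a",(26,0,19.5),(396,239),1),("a",(-50,-68,12),(278,310),.4),("a",(70,-68,12),(438,342),.4)]
J=[(("-w",80,38),(181,58)),(("w",80,38),(310,58)),(("-w",62,38),(182,131)),(("w",62,38),(309,131)),((-30,58,14),(144,143)),((40,58,14),(380,143)),((0,-10,98),(244,450))]
jT=P["j"]["W"]@np.linalg.inv(P["j"]["T_tool_cam"])
def cam(n,x):
    E=np.eye(4);E[:3,:3]=Ro.from_rotvec(x[5:8]*.01).as_matrix();E[:3,3]=x[8:11]*1e-3
    Tt=P[n]["W"]@np.linalg.inv(P[n]["T_tool_cam"])
    q=dict(P[n]);q["W"]=Tt@P[n]["T_tool_cam"]@E;return q
def res(x,full=False):
    # x: sx,sy(m),yaw, k,u(mm),rot(3),trans(3), gx,gy mm (hole axis in tool xy), w
    r=[]
    C={n:cam(n,x) for n in P}
    for n,l,uv,w in O:
        l=[x[3] if a=="k" else x[4] if a=="u" else a for a in l]
        s,a,b=S[n]; e=(proj(C[n],place(*x[:3],np.array(l)/1000.))[0]-(np.array(uv)*s+[a,b]))
        r.append(e*(1 if full else w))
    for l,uv in J:
        l=[x[13]*(1 if a=="w" else -1) if isinstance(a,str) else a for a in l]
        # tool x=camera y, tool y=camera x
        t=jT@np.array([(x[11]+l[1])/1e3,(x[12]+l[0])/1e3,0,1]); X=t[:3].copy(); X[2]=l[2]/1e3
        s,a,b=S["j"]; e=proj(C["j"],X)[0]-(np.array(uv)*s+[a,b]) 
        if l[2]==98: e[1]=0
        r.append(e)
    if full: return np.array(r)
    return np.r_[np.ravel(r),x[5:8]/.5,x[8:11]/1.5]
x0=np.r_[.5247,.0128,-.1906,138,190,np.zeros(6),0,0,15]
for zero in(0,1):
    f=res if not zero else (lambda x:np.r_[res(x),x[5:11]*1e3])
    s=least_squares(f,x0,loss="soft_l1");x=s.x
    cov=np.linalg.inv(s.jac.T@s.jac);sd=np.sqrt(np.diag(cov))
    print(x.round(4).tolist(),"yaw",np.degrees(x[2]));print("sd",sd.round(4).tolist());print(res(x,True).round(1).tolist())
    if not zero:np.save("ba.npy",x)
E
python3 ba.py
```

```text
[0.5247, 0.0127, -0.1865, 137.6478, 185.5386, -0.1242, -0.0264, 0.1492, 0.0039, -0.357, 4.0884, 1.5682, -0.6646, 16.3135] yaw -10.687300310015699
sd [0.0017, 0.0017, 0.0044, 0.4952, 0.5877, 0.204, 0.278, 0.3227, 1.4411, 1.4973, 0.773, 1.6233, 1.4977, 0.274]
[[-0.0, -1.6], [0.1, 0.2], [-1.0, 0.2], [0.7, -0.4], [-0.4, 4.1], [0.1, -0.2], [0.1, 0.5], [-1.3, -0.3], [-0.3, -0.7], [0.2, 1.4], [0.3, 0.5], [-0.0, 0.5], [1.0, -0.1], [-1.2, -0.8], [0.6, -1.5], [-0.3, -0.8], [-0.0, 0.1], [0.0, 0.3], [-0.2, -1.0], [-0.8, -3.3], [-0.4, -0.2], [0.0, -0.1], [0.0, 0.2], [-0.4, 0.3], [-0.3, -0.1], [0.3, -0.0], [0.5, 0.0]]
[0.5244, 0.0126, -0.1864, 138.4582, 184.9961, -0.0, 0.0, 0.0, -0.0, -0.0, 0.0, 1.0263, -0.6618, 15.9409] yaw -10.67858956894754
sd [0.0005, 0.0004, 0.0033, 0.5152, 0.6222, 0.001, 0.001, 0.001, 0.001, 0.001, 0.001, 0.2485, 0.233, 0.2659]
[[-0.4, 1.6], [4.3, 0.7], [-3.3, 0.0], [2.9, -0.9], [-0.8, 5.5], [-0.3, 0.3], [4.9, -2.0], [-3.8, -1.7], [-0.9, -0.6], [0.1, 2.7], [0.4, 1.7], [-0.6, -0.7], [1.3, -1.3], [-2.3, -1.5], [0.9, -2.5], [-0.8, -0.9], [-0.5, 0.6], [-0.1, 0.8], [-1.1, 0.1], [-0.6, -2.2], [-0.5, -0.7], [-0.0, -0.8], [0.0, 0.5], [-0.4, 0.5], [-1.3, 0.4], [1.7, 0.2], [0.8, 0.0]]
```

Request:
servo_tool([
  {"linear": [0, 0, -5], "angular": [0, 0, 0], "gripper": -1},
  {"linear": [0, 0, -20], "angular": [0, 0, 0], "gripper": -1},
  {"linear": [0, 0, -40], "angular": [0, 0, 0], "gripper": -1},
  {"linear": [0, 0, -60], "angular": [0, 0, 0], "gripper": -1},
  {"linear": [15, -3, -75], "angular": [0, 0, 0], "gripper": -1},
  {"linear": [40, -10, -80], "angular": [0, 0, -1], "gripper": -1},
  {"linear": [70, -18, -80], "angular": [0, 0, -3], "gripper": -1},
  {"linear": [100, -26, -80], "angular": [0, 0, -5], "gripper": -1},
  {"linear": [130, -34, -80], "angular": [0, 0, -7], "gripper": -1},
  {"linear": [160, -42, -80], "angular": [0, 0, -9], "gripper": -1},
  {"linear": [190, -50, -80], "angular": [0, 0, -11], "gripper": -1},
  {"linear": [215, -56, -80], "angular": [0, 0, -12.5], "gripper": -1},
  {"linear": [235, -62, -80], "angular": [0, 0, -12.5], "gripper": -1},
  {"linear": [246, -65, -80], "angular": [0, 0, -12.5], "gripper": -1},
  {"linear": [250.4, -65.5, -80], "angular": [0, 0, -12.5], "gripper": -1},
  {"linear": [250.4, -65.5, -80], "angular": [0, 0, -12.5], "gripper": -1},
  {"linear": [250.4, -65.5, -80], "angular": [0, 0, -12.5], "gripper": -1},
])

```text
time_s: 8.85
position: [0.525, 0.0103, 0.1592]
tool_rot: [[0.186, 0.982, -0.0], [0.982, -0.186, -0.0], [-0.0, -0.0, -1.0]]
ft_force: [0.8, 0.2, -3.9]
grip_width: 0.0353
```

Run:
```python
from h import *
p=shot("wrist","k"); pickle.dump(p,open("k.pkl","wb"));o=env.observe();print(o["time_s"],o["position"],o["ft_force"],o["wrist_torque"],o["grip_width"],o["tool_rot"])
cv2.imwrite("pics/k2.png",cv2.resize(p["frame"][0:340,100:400],(529,600),interpolation=cv2.INTER_CUBIC))
s=shot("side"); cv2.imwrite("pics/k_side.png",cv2.resize(s["frame"][120:300,170:370],(666,600),interpolation=cv2.INTER_CUBIC))
```

```text
8.9 [0.52498265 0.01021547 0.15924246] [ 0.1524912  -0.40925588 -3.50458275] [-0.05881155  0.06367101  0.05636392] 0.03489700068948449 [[ 1.86740953e-01  9.82409160e-01 -2.42336380e-04]
 [ 9.82409168e-01 -1.86740995e-01 -1.64976251e-04]
 [-2.07328317e-04 -2.07265659e-04 -9.99999957e-01]]
```

View pics/k2.png

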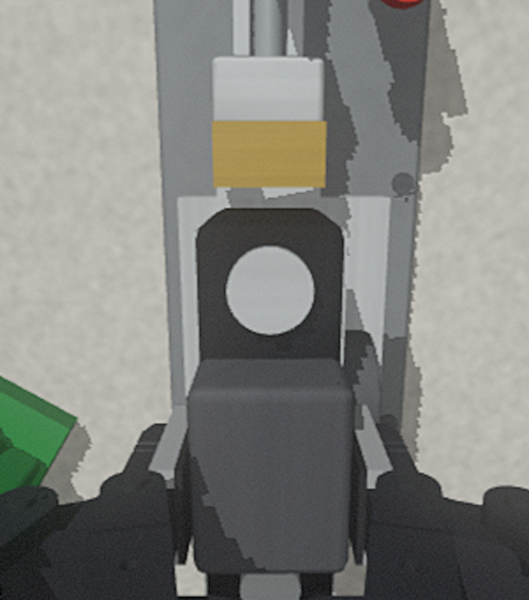

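View pics/k_side.png

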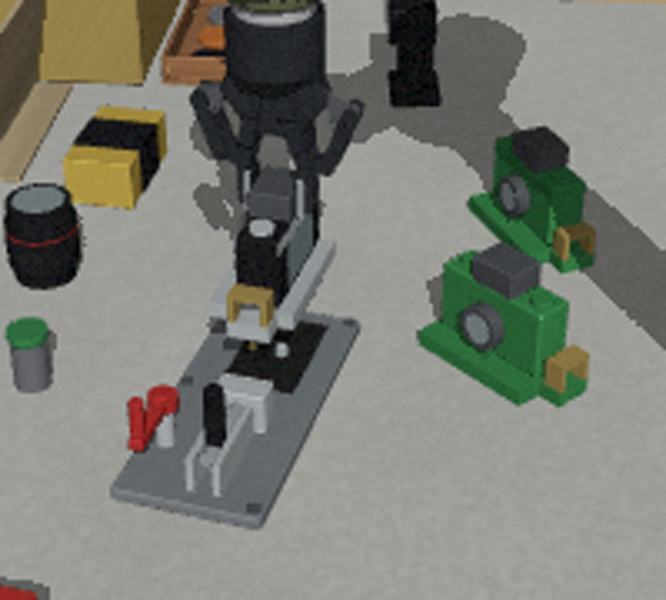

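Request:
servo_tool([
  {"linear": [0.9, 0, 15], "angular": [0, 0, 0], "gripper": -1},
  {"linear": [0.9, 0, 35], "angular": [0, 0, 0], "gripper": -1},
  {"linear": [0.9, 0, 45], "angular": [0, 0, 0], "gripper": -1},
  {"linear": [0.9, 0, 51], "angular": [0, 0, 0], "gripper": -1},
  {"linear": [0.9, 0, 52], "angular": [0, 0, 0], "gripper": -1},
  {"linear": [0.9, 0, 52], "angular": [0, 0, 0], "gripper": -1},
])

```text
time_s: 9.55
position: [0.5255, 0.0118, 0.1077]
tool_rot: [[0.186, 0.983, 0.001], [0.983, -0.186, -0.0], [-0.0, 0.001, -1.0]]
ft_force: [0.6, 0.4, -3.6]
grip_width: 0.0351
```

Run:
```python
from h import *
p=shot("wrist","l"); pickle.dump(p,open("l.pkl","wb"));o=env.observe();print(o["time_s"],o["position"],o["ft_force"],o["wrist_torque"])
cv2.imwrite("pics/l2.png",cv2.resize(p["frame"][0:340,100:400],(529,600),interpolation=cv2.INTER_CUBIC))
s=shot("side"); cv2.imwrite("pics/l_side.png",cv2.resize(s["frame"][170:290,190:330],(700,600),interpolation=cv2.INTER_CUBIC))
```

```text
9.6 [0.52554237 0.01182497 0.10794353] [-0.60246225  0.38635673 -3.7045668 ] [-0.02865427  0.0266224  -0.0295843 ]
```

View pics/l2.png

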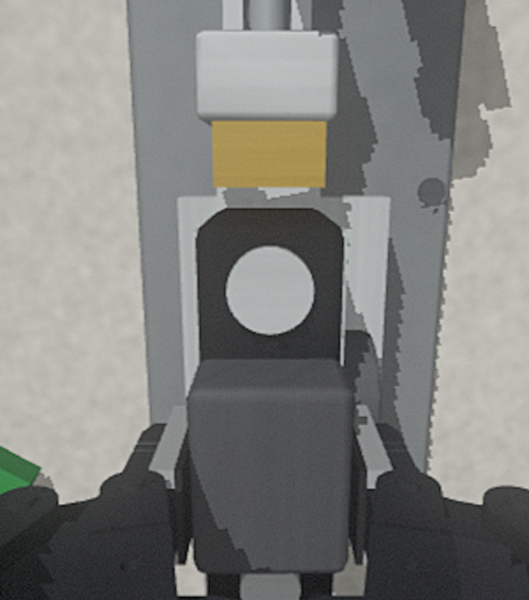

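View pics/l_side.png

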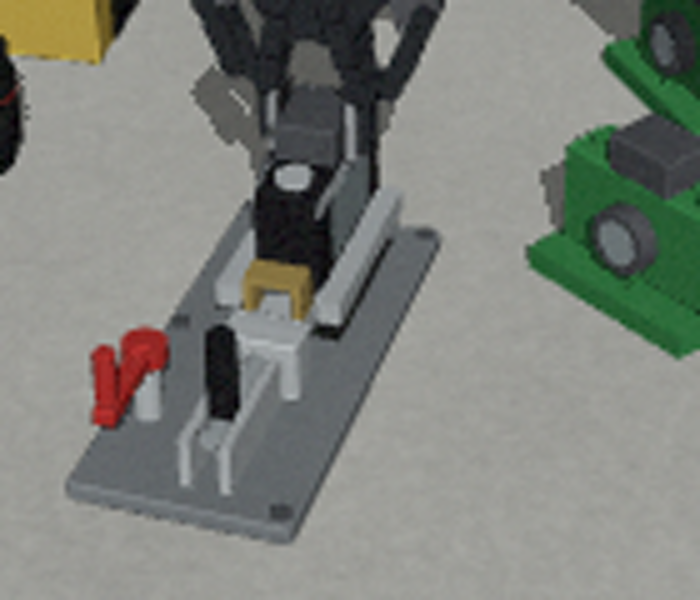

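Request:
servo_tool([
  {"linear": [-0.5, -0.4, 0], "angular": [0, 0, 0], "gripper": -1},
  {"linear": [-0.5, -0.4, 2], "angular": [0, 0, 0], "gripper": -1},
  {"linear": [-0.5, -0.4, 4], "angular": [0, 0, 0], "gripper": -1},
  {"linear": [-0.5, -0.4, 6], "angular": [0, 0, 0], "gripper": -1},
  {"linear": [-0.5, -0.4, 7], "angular": [0, 0, 0], "gripper": -1},
  {"linear": [-0.5, -0.4, 7], "angular": [0, 0, 0], "gripper": -1},
])

```text
time_s: 10.25
position: [0.5246, 0.0116, 0.1001]
tool_rot: [[0.186, 0.983, -0.0], [0.983, -0.186, 0.0], [0.0, -0.0, -1.0]]
ft_force: [-0.0, 0.1, -3.5]
grip_width: 0.0352
```

Request:
servo_tool([
  {"linear": [0, 0, 1], "angular": [0, 0, 0], "gripper": -1},
  {"linear": [0, 0, 2], "angular": [0, 0, 0], "gripper": -1},
  {"linear": [0, 0, 3], "angular": [0, 0, 0], "gripper": -1},
  {"linear": [0, 0, 3], "angular": [0, 0, 0], "gripper": -1},
])

```text
time_s: 10.65
position: [0.5246, 0.0116, 0.0972]
tool_rot: [[0.186, 0.983, -0.0], [0.983, -0.186, 0.0], [-0.0, -0.0, -1.0]]
ft_force: [0.6, 0.4, -4.4]
grip_width: 0.0355
```

Request:
servo_tool([
  {"linear": [0, 0, 1], "angular": [0, 0, 0], "gripper": -1},
  {"linear": [0, 0, 2], "angular": [0, 0, 0], "gripper": -1},
  {"linear": [0, 0, 2], "angular": [0, 0, 0], "gripper": -1},
])

```text
time_s: 10.95
position: [0.5246, 0.0116, 0.0952]
tool_rot: [[0.186, 0.983, -0.0], [0.983, -0.186, 0.0], [-0.0, -0.0, -1.0]]
ft_force: [-0.1, -0.2, -3.2]
grip_width: 0.0351
```

Request:
servo_tool([
  {"linear": [0, 0, 1], "angular": [0, 0, 0], "gripper": -1},
  {"linear": [0, 0, 2], "angular": [0, 0, 0], "gripper": -1},
  {"linear": [0, 0, 2], "angular": [0, 0, 0], "gripper": -1},
])

```text
time_s: 11.25
position: [0.5246, 0.0116, 0.0932]
tool_rot: [[0.186, 0.983, -0.0], [0.983, -0.186, 0.0], [0.0, -0.0, -1.0]]
ft_force: [0.3, 0.4, -3.8]
grip_width: 0.0351
```

Underside is now about 13 mm up, past both the stud and pin tops with no contact force. On to the slab.

Request:
servo_tool([
  {"linear": [0, 0, 0.7], "angular": [0, 0, 0], "gripper": -1},
  {"linear": [0, 0, 1.4], "angular": [0, 0, 0], "gripper": -1},
  {"linear": [0, 0, 1.8], "angular": [0, 0, 0], "gripper": -1},
  {"linear": [0, 0, 1.8], "angular": [0, 0, 0], "gripper": -1},
])

```text
time_s: 11.65
position: [0.5247, 0.0116, 0.0918]
tool_rot: [[0.186, 0.983, 0.0], [0.983, -0.186, -0.0], [-0.0, 0.0, -1.0]]
ft_force: [-2.7, -0.1, 0.5]
grip_width: 0.0352
```

Request:
servo_tool([
  {"linear": [0, 0, 0], "angular": [0, 0, 0], "gripper": 0.2},
  {"linear": [0, 0, 0], "angular": [0, 0, 0], "gripper": 0.2},
  {"linear": [0, 0, 0], "angular": [0, 0, 0], "gripper": 0.5},
  {"linear": [0, 0, 0], "angular": [0, 0, 0], "gripper": 0.5},
  {"linear": [0, 0, -10], "angular": [0, 0, 0], "gripper": 0.5},
  {"linear": [0, 0, -30], "angular": [0, 0, 0], "gripper": 0.5},
  {"linear": [0, 0, -60], "angular": [0, 0, 0], "gripper": 0.5},
  {"linear": [0, 0, -100], "angular": [0, 0, 0], "gripper": 0.5},
  {"linear": [25, 0, -140], "angular": [0, 0, 0], "gripper": 0.5},
  {"linear": [50, 0, -150], "angular": [0, 0, 0], "gripper": -1},
  {"linear": [50, 0, -150], "angular": [0, 0, 0], "gripper": -1},
  {"linear": [50, 0, -150], "angular": [0, 0, 0], "gripper": -1},
  {"linear": [50, 0, -150], "angular": [0, 0, 0], "gripper": -1},
])

```text
time_s: 12.95
position: [0.5335, 0.0601, 0.2409]
tool_rot: [[0.186, 0.983, -0.002], [0.983, -0.186, -0.0], [-0.0, -0.002, -1.0]]
ft_force: [-0.5, -0.4, -0.5]
grip_width: 0.0055
```

Run:
```python
from h import *
p=shot("wrist","m"); pickle.dump(p,open("m.pkl","wb"));o=env.observe();print(o["time_s"],o["position"],o["ft_force"],o["grip_width"])
cv2.imwrite("pics/m2.png",cv2.resize(p["frame"][0:340,100:400],(529,600),interpolation=cv2.INTER_CUBIC))
s=shot("side"); cv2.imwrite("pics/m_side.png",cv2.resize(s["frame"][170:290,190:330],(700,600),interpolation=cv2.INTER_CUBIC))
```

```text
13.0 [0.53360201 0.05999013 0.24081564] [ 0.68173671  0.24449822 -0.48230982] 0.00016981788860712652
```

View pics/m2.png

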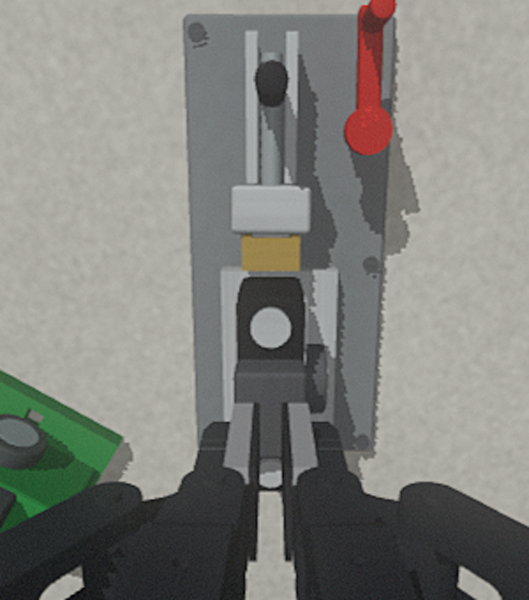

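View pics/m_side.png

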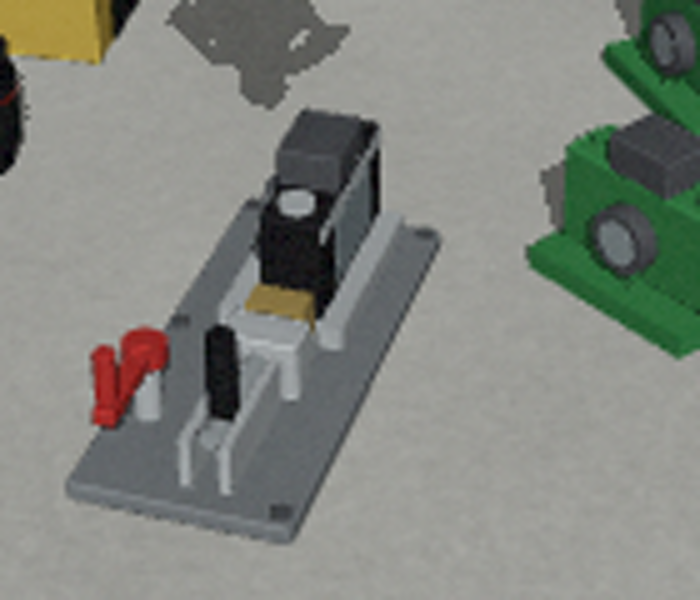

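Request:
servo_tool([
  {"linear": [45, -1, 0], "angular": [0, 0, 0], "gripper": -1},
  {"linear": [90, -2, 10], "angular": [0, 0, 0], "gripper": -1},
  {"linear": [125, -3, 40], "angular": [0, 0, 0], "gripper": -1},
  {"linear": [137, -3, 80], "angular": [0, 0, 0], "gripper": -1},
  {"linear": [137, -3, 120], "angular": [0, 0, 0], "gripper": -1},
  {"linear": [137, -3, 150], "angular": [0, 0, 0], "gripper": -1},
  {"linear": [137, -3, 163], "angular": [0, 0, 0], "gripper": -1},
  {"linear": [137, -3, 163], "angular": [0, 0, 0], "gripper": -1},
])

```text
time_s: 13.85
position: [0.5559, 0.1953, 0.0771]
tool_rot: [[0.186, 0.982, -0.003], [0.982, -0.186, -0.001], [-0.001, -0.003, -1.0]]
ft_force: [0.3, 0.1, -0.4]
grip_width: -0.0001
```

Run:
```python
from h import *
o=env.observe();print(o["time_s"],o["position"],o["ft_force"],o["grip_width"])
s=shot("side"); cv2.imwrite("pics/n_side.png",cv2.resize(s["frame"][150:300,170:345],(700,600),interpolation=cv2.INTER_CUBIC))
```

```text
13.85 [0.55594603 0.19528223 0.07709894] [ 0.29858502  0.09926081 -0.44432622] -5.77318030829081e-05
```

View pics/n_side.png

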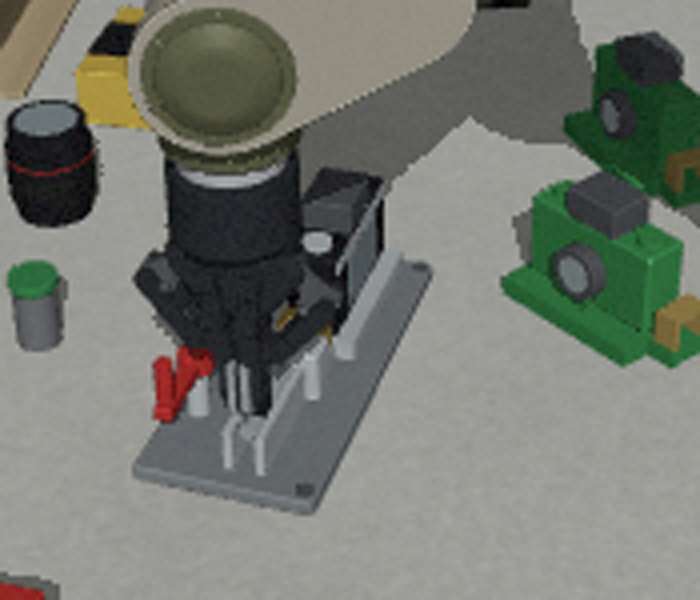

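Request:
servo_tool([
  {"linear": [-5, 0, 0], "angular": [0, 0, 0], "gripper": -1},
  {"linear": [-10, 0, 0], "angular": [0, 0, 0], "gripper": -1},
  {"linear": [-14, 0, 0], "angular": [0, 0, 0], "gripper": -1},
  {"linear": [-18, 0, 0], "angular": [0, 0, 0], "gripper": -1},
  {"linear": [-22, 0, 0], "angular": [0, 0, 0], "gripper": -1},
  {"linear": [-26, 0, 0], "angular": [0, 0, 0], "gripper": -1},
  {"linear": [-30, 0, 0], "angular": [0, 0, 0], "gripper": -1},
])

```text
time_s: 14.6
position: [0.5509, 0.1661, 0.0786]
tool_rot: [[0.186, 0.983, 0.0], [0.983, -0.186, 0.0], [0.0, 0.0, -1.0]]
ft_force: [0.6, 2.4, 2.1]
grip_width: 0.0001
```

Request:
servo_tool([
  {"linear": [-4, 0, 0], "angular": [0, 0, 0], "gripper": -1},
  {"linear": [-8, 0, 0], "angular": [0, 0, 0], "gripper": -1},
  {"linear": [-12, 0, 0], "angular": [0, 0, 0], "gripper": -1},
  {"linear": [-13, 0, 0], "angular": [0, 0, 0], "gripper": -1},
  {"linear": [-13, 0, 0], "angular": [0, 0, 0], "gripper": -1},
])

```text
time_s: 15.1
position: [0.5482, 0.1532, 0.0783]
tool_rot: [[0.186, 0.983, -0.001], [0.983, -0.186, -0.001], [-0.001, -0.001, -1.0]]
ft_force: [0.1, -0.1, -0.1]
grip_width: 0.0004
```

Request:
servo_tool([
  {"linear": [-2, 0, 0], "angular": [0, 0, 0], "gripper": -1},
  {"linear": [-4, 0, 0], "angular": [0, 0, 0], "gripper": -1},
  {"linear": [-4, 0, 0], "angular": [0, 0, 0], "gripper": -1},
])

```text
time_s: 15.4
position: [0.5474, 0.1496, 0.0783]
tool_rot: [[0.186, 0.983, -0.001], [0.983, -0.186, 0.0], [-0.0, -0.001, -1.0]]
ft_force: [-0.1, 2.3, 0.1]
grip_width: 0.0001
```

Request:
servo_tool([
  {"linear": [-1, 0, 0], "angular": [0, 0, 0], "gripper": -1},
  {"linear": [-2, 0, 0], "angular": [0, 0, 0], "gripper": -1},
  {"linear": [-2, 0, 0], "angular": [0, 0, 0], "gripper": -1},
])

```text
time_s: 15.7
position: [0.5474, 0.1493, 0.0784]
tool_rot: [[0.186, 0.983, 0.001], [0.983, -0.186, 0.003], [0.003, -0.0, -1.0]]
ft_force: [1.4, 11.6, -1.7]
grip_width: -0.0002
```

Request:
servo_tool([
  {"linear": [6, 0, 0], "angular": [0, 0, 0], "gripper": -1},
  {"linear": [15, 0, -20], "angular": [0, 0, 0], "gripper": -1},
  {"linear": [10, 0, -60], "angular": [0, 0, 0], "gripper": -1},
  {"linear": [0, 0, -110], "angular": [0, 0, 0], "gripper": -1},
  {"linear": [0, 0, -150], "angular": [0, 0, 0], "gripper": -1},
  {"linear": [0, 0, -160], "angular": [0, 0, 0], "gripper": -1},
  {"linear": [0, 0, -160], "angular": [0, 0, 0], "gripper": -1},
])

```text
time_s: 16.4
position: [0.5477, 0.1475, 0.2397]
tool_rot: [[0.186, 0.983, 0.003], [0.983, -0.186, -0.0], [0.0, 0.003, -1.0]]
ft_force: [-0.9, 0.2, -0.5]
grip_width: 0.0001
```

Run:
```python
from h import *
p=shot("wrist","p"); pickle.dump(p,open("p.pkl","wb"));o=env.observe();print(o["time_s"],o["position"],o["ft_force"],o["q"])
cv2.imwrite("pics/p2.png",cv2.resize(p["frame"],(800,600),interpolation=cv2.INTER_CUBIC))
s=shot("side"); cv2.imwrite("pics/p_side.png",cv2.resize(s["frame"][170:290,190:330],(700,600),interpolation=cv2.INTER_CUBIC))
x=np.load("ba.npy");R=np.array([[np.cos(x[2]),-np.sin(x[2])],[np.sin(x[2]),np.cos(x[2])]])
print("tcp local",(np.array(o["position"])[:2]-x[:2])@R)
```

```text
16.45 [0.54708048 0.14757021 0.23786287] [-0.11114484  0.03162101  0.01736399] [ 3.13993711e+00  2.36893251e+01  7.20525715e+01 -2.74628373e-02
  8.43016320e+01  1.38487372e+01]
tcp local [-0.00296979  0.13664338]
```

View pics/p2.png

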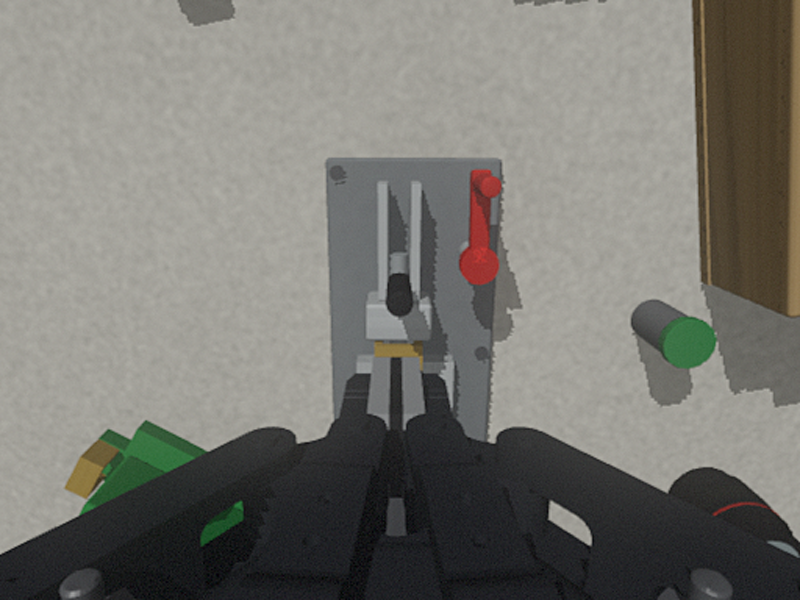

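View pics/p_side.png

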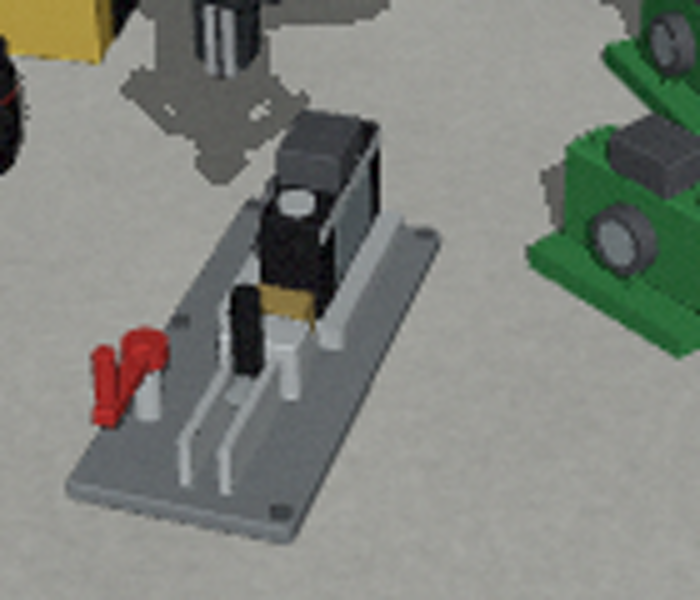

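Request:
servo_tool([
  {"linear": [20, 40, 0], "angular": [0, 0, 0], "gripper": -1},
  {"linear": [45, 75, 20], "angular": [0, 0, 0], "gripper": -1},
  {"linear": [49, 81, 60], "angular": [0, 0, 0], "gripper": -1},
  {"linear": [49, 81, 100], "angular": [0, 0, 0], "gripper": -1},
  {"linear": [49, 81, 140], "angular": [0, 0, 0], "gripper": -1},
  {"linear": [49, 81, 160], "angular": [0, 0, 0], "gripper": -1},
  {"linear": [49, 81, 164], "angular": [0, 0, 0], "gripper": -1},
  {"linear": [49, 81, 164], "angular": [0, 0, 0], "gripper": -1},
])

```text
time_s: 17.3
position: [0.6355, 0.1807, 0.0732]
tool_rot: [[0.186, 0.983, -0.003], [0.983, -0.186, -0.0], [-0.001, -0.003, -1.0]]
ft_force: [0.0, 0.2, 0.2]
grip_width: 0.0002
```

Run:
```python
from h import *
p=shot("wrist","q"); o=env.observe();print(o["time_s"],o["position"],o["ft_force"])
x=np.load("ba.npy");R=np.array([[np.cos(x[2]),-np.sin(x[2])],[np.sin(x[2]),np.cos(x[2])]])
print("tcp local",(np.array(o["position"])[:2]-x[:2])@R)
```

```text
17.35 [0.63615667 0.18083135 0.07459323] [ 0.69517898 -0.104635    1.69475087]
tcp local [0.07839304 0.18584665]
```

View pics/q.png

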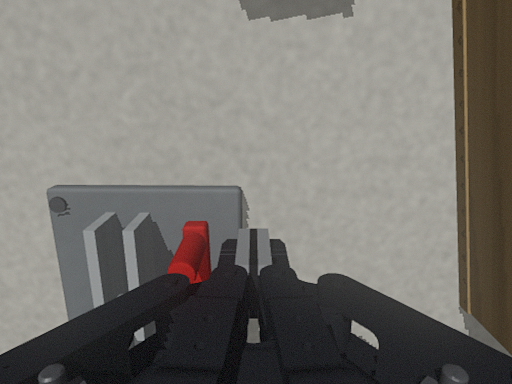

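Request:
servo_tool([
  {"linear": [0, -5, 0], "angular": [0, 0, 0], "gripper": -1},
  {"linear": [0, -9, 0], "angular": [0, 0, 0], "gripper": -1},
  {"linear": [-0.5, -13, 0], "angular": [0, 0, 0], "gripper": -1},
  {"linear": [-1, -17, 0], "angular": [0, 0, 0], "gripper": -1},
  {"linear": [-2, -21, 0], "angular": [0, 0, 0], "gripper": -1},
  {"linear": [-3.5, -25, 0], "angular": [0, 0, 0], "gripper": -1},
  {"linear": [-5, -29, 0], "angular": [0, 0, 0], "gripper": -1},
  {"linear": [-7, -33, 0], "angular": [0, 0, 0], "gripper": -1},
  {"linear": [-10, -37, 0], "angular": [0, 0, 0], "gripper": -1},
  {"linear": [-13, -41, 0], "angular": [0, 0, 0], "gripper": -1},
])

```text
time_s: 18.35
position: [0.593, 0.1754, 0.0745]
tool_rot: [[0.186, 0.983, -0.0], [0.983, -0.186, -0.0], [-0.0, -0.0, -1.0]]
ft_force: [1.3, 0.2, -1.3]
grip_width: -0.0001
```

Run:
```python
from h import *
p=shot("wrist","r"); o=env.observe();print(o["time_s"],o["position"],o["ft_force"])
s=shot("side"); cv2.imwrite("pics/r_side.png",cv2.resize(s["frame"][150:300,170:345],(700,600),interpolation=cv2.INTER_CUBIC))
```

```text
18.4 [0.59235786 0.17516759 0.07446634] [ 0.53449936 -0.04265203 -0.31287567]
```

View pics/r.png

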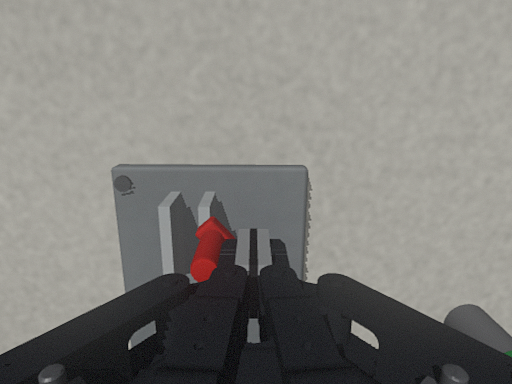

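View pics/r_side.png

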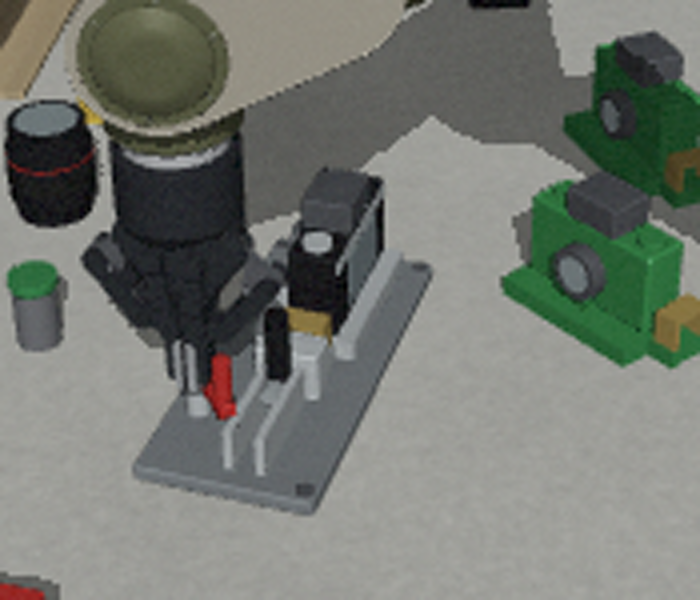

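Request:
servo_tool([
  {"linear": [-4, -4, 0], "angular": [0, 0, 0], "gripper": -1},
  {"linear": [-8, -7, 0], "angular": [0, 0, 0], "gripper": -1},
  {"linear": [-12, -10, 0], "angular": [0, 0, 0], "gripper": -1},
  {"linear": [-15, -12, 0], "angular": [0, 0, 0], "gripper": -1},
  {"linear": [-15, -12, 0], "angular": [0, 0, 0], "gripper": -1},
  {"linear": [-14, -5, 0], "angular": [0, 0, 0], "gripper": -1},
  {"linear": [0, -5, 0], "angular": [0, 0, 0], "gripper": -1},
  {"linear": [14, -5, 0], "angular": [0, 0, 0], "gripper": -1},
  {"linear": [16, -20, 0], "angular": [0, 0, 0], "gripper": -1},
  {"linear": [16, -34, 0], "angular": [0, 0, 0], "gripper": -1},
  {"linear": [16, -34, 0], "angular": [0, 0, 0], "gripper": -1},
])

```text
time_s: 19.55
position: [0.5616, 0.1994, 0.0744]
tool_rot: [[0.184, 0.983, -0.002], [0.983, -0.184, 0.0], [-0.0, -0.002, -1.0]]
ft_force: [-0.2, -0.6, 0.5]
grip_width: -0.0002
```

Run:
```python
from h import *
p=shot("wrist","s"); o=env.observe();print(o["time_s"],o["position"],o["ft_force"])
x=np.load("ba.npy");R=np.array([[np.cos(x[2]),-np.sin(x[2])],[np.sin(x[2]),np.cos(x[2])]])
print("tcp local",(np.array(o["position"])[:2]-x[:2])@R)
s=shot("side"); cv2.imwrite("pics/s_side.png",cv2.resize(s["frame"][150:300,170:345],(700,600),interpolation=cv2.INTER_CUBIC))
```

```text
19.6 [0.56268406 0.19894738 0.07457613] [ 0.76750428 -0.56251975  0.27676256]
tcp local [0.0028353  0.19002303]
```

View pics/s_side.png

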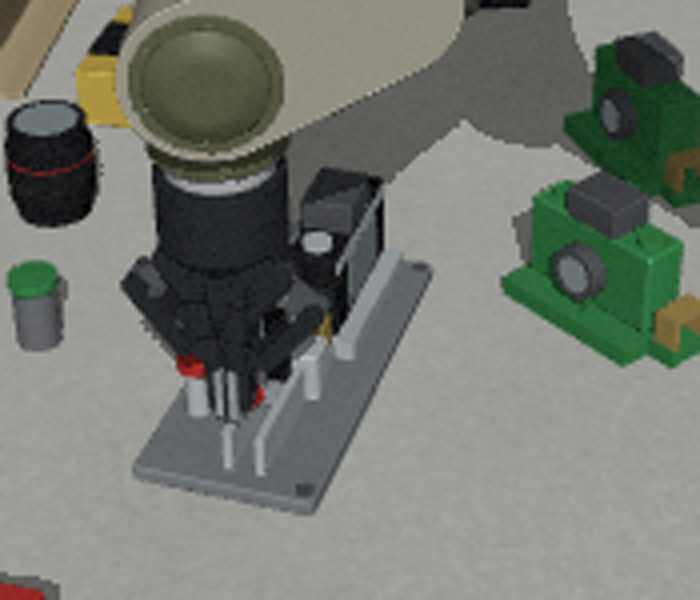

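Request:
servo_tool([
  {"linear": [-5, -2, 0], "angular": [0, 0, 0], "gripper": -1},
  {"linear": [-10, -2, 0], "angular": [0, 0, 0], "gripper": -1},
  {"linear": [-14, -2, 0], "angular": [0, 0, 0], "gripper": -1},
  {"linear": [-18, -2, 0], "angular": [0, 0, 0], "gripper": -1},
  {"linear": [-22, -2, 0], "angular": [0, 0, 0], "gripper": -1},
  {"linear": [-26, -2, 0], "angular": [0, 0, 0], "gripper": -1},
  {"linear": [-30, -2, 0], "angular": [0, 0, 0], "gripper": -1},
  {"linear": [-33, -2, 0], "angular": [0, 0, 0], "gripper": -1},
  {"linear": [-33, -2, 0], "angular": [0, 0, 0], "gripper": -1},
])

```text
time_s: 20.55
position: [0.5549, 0.1651, 0.0746]
tool_rot: [[0.186, 0.983, 0.0], [0.983, -0.186, -0.0], [-0.0, 0.0, -1.0]]
ft_force: [0.4, -0.4, 0.4]
grip_width: -0.0001
```

Request:
servo_tool([
  {"linear": [-2, 0, 0], "angular": [0, 0, 0], "gripper": -1},
  {"linear": [-3, 0, 0], "angular": [0, 0, 0], "gripper": -1},
  {"linear": [-3, 0, 0], "angular": [0, 0, 0], "gripper": -1},
])

```text
time_s: 20.85
position: [0.5543, 0.1626, 0.0746]
tool_rot: [[0.186, 0.983, 0.0], [0.983, -0.186, -0.0], [-0.0, 0.0, -1.0]]
ft_force: [0.0, 0.9, 0.3]
grip_width: -0.0005
```

Request:
servo_tool([
  {"linear": [-1, 0, 0], "angular": [0, 0, 0], "gripper": -1},
  {"linear": [-2, 0, 0], "angular": [0, 0, 0], "gripper": -1},
  {"linear": [-2, 0, 0], "angular": [0, 0, 0], "gripper": -1},
])

```text
time_s: 21.15
position: [0.5542, 0.1621, 0.0746]
tool_rot: [[0.186, 0.983, 0.001], [0.983, -0.186, 0.003], [0.003, 0.001, -1.0]]
ft_force: [1.6, 9.0, -1.1]
grip_width: -0.0001
```

The force rose to 9 N with the tool at y ≈ 152 mm, where the shut stop should be. I'll back away, lift and check.

Request:
servo_tool([
  {"linear": [8, 0, 0], "angular": [0, 0, 0], "gripper": -1},
  {"linear": [18, 0, -10], "angular": [0, 0, 0], "gripper": -1},
  {"linear": [20, 0, -50], "angular": [0, 0, 0], "gripper": -1},
  {"linear": [20, 0, -100], "angular": [0, 0, 0], "gripper": -1},
  {"linear": [0, 0, -150], "angular": [0, 0, 0], "gripper": -1},
  {"linear": [-20, 0, -170], "angular": [0, 0, 0], "gripper": -1},
  {"linear": [-20, 0, -170], "angular": [0, 0, 0], "gripper": -1},
  {"linear": [-20, 0, -170], "angular": [0, 0, 0], "gripper": -1},
])

```text
time_s: 21.95
position: [0.55, 0.141, 0.2442]
tool_rot: [[0.186, 0.982, -0.0], [0.982, -0.186, -0.0], [-0.0, -0.0, -1.0]]
ft_force: [0.2, 0.0, -1.2]
grip_width: 0.0
```

Run:
```python
from h import *
p=shot("wrist","t"); pickle.dump(p,open("t.pkl","wb"));o=env.observe();print(o["time_s"],o["position"],o["ft_force"])
cv2.imwrite("pics/t2.png",cv2.resize(p["frame"][60:300,170:370],(500,600),interpolation=cv2.INTER_CUBIC))
s=shot("side"); cv2.imwrite("pics/t_side.png",cv2.resize(s["frame"][170:290,190:330],(700,600),interpolation=cv2.INTER_CUBIC))
# expected positions with fitted extrinsics
import contextlib,io
with contextlib.redirect_stdout(io.StringIO()): import ba
x=np.load("ba.npy"); ba.P["t"]=p; C=ba.cam("t",x)
for n,l in dict(knob=(0,120,88),peg=(0,136,88),hump1=(-18,23,110),hump2=(18,23,110),keepF=(0,80,50),keepN=(0,62,50)).items():
    print(n,((proj(C,place(*x[:3],np.array(l)/1e3))[0]-[170,60])*2.5).round())
```

```text
22.0 [0.54980422 0.14135644 0.2432627 ] [-0.39822648  0.19615111 -0.43465943]
knob [205. 315.]
peg [205. 272.]
hump1 [157. 583.]
hump2 [254. 583.]
keepF [206. 382.]
keepN [206. 422.]
```

View pics/t2.png

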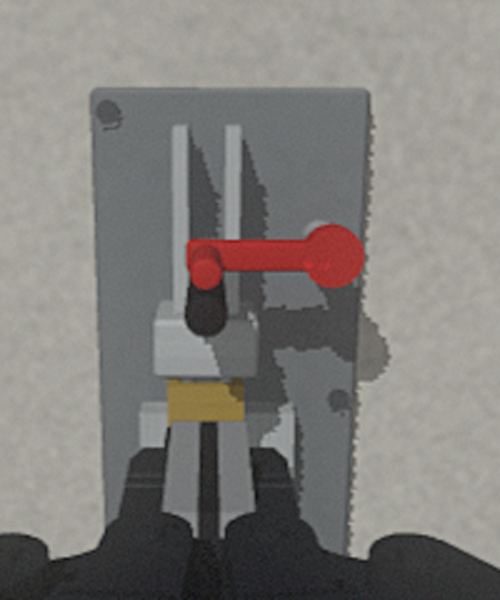

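View pics/t_side.png

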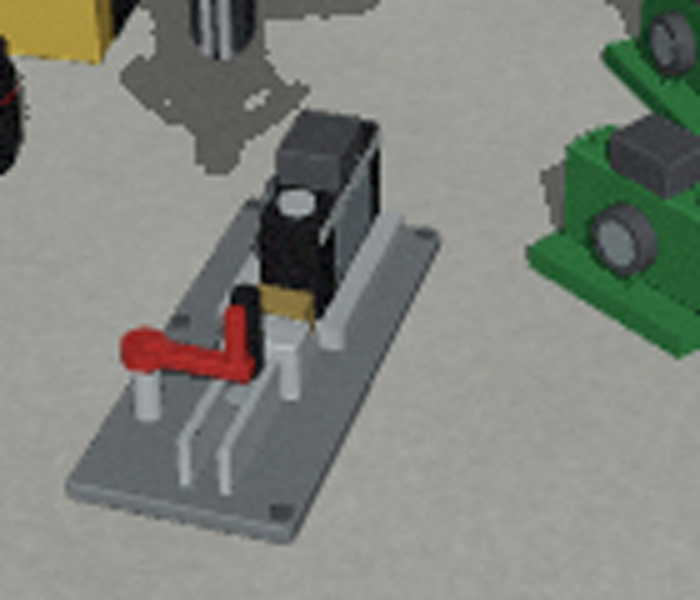

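The wrist picture has the peg at (206,268), predicted (205,272) for shut; the knob at (206,317), predicted (205,315) for home; and the keeper edges at 380 and 420, predicted 382 and 422. All three agree, so I'm handing in.

```bash
python3 -c "
from rig import env
print(env.close_job())"
```

```text
the job is handed in; nothing more can be done
None
```

I carried out every step of the task and handed the job in at about 22 s of the 72 s allowed. The hand-in gives no verdict, so the result below rests on my own checks.

**What I did:**
1. I drew the bolt back to its stop, where the push force rose to about 20 N.
2. I gripped the black camera by its hump and lowered it over the stud and pin. It met no resistance until the plate rested on the slab, at the height I had predicted (tool height 91.8 mm).
3. I let go of the camera and pushed the bolt home. The stop came at about 12 N, and the tool positions at the two stops give about 36.8 mm of travel against the nominal 36 mm.
4. I swung the red catch round to its shut stop, at about 9 N, then backed the arm clear.

**Last checks:**
- **Positions:** In the final wrist picture the peg, knob and keeper lie within about 2 camera pixels of where they should be when shut, home and seated. The side picture shows the camera upright and flat, with the catch behind the knob.
- **Arm:** It ended clear of the station at about 0.24 m height, with near-zero force reading.
- **Other goods:** The arm felt no contact with them and none looked shifted in the pictures, but I did not measure their positions again at the end.

**What disagreed:** The wrist camera's height calibration looked about 4 mm off. I allowed for this when fitting the base's position. One command was refused at the start because it lacked the gripper value; nothing moved.

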